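Weigh up an order of notebooks on the parcel scale

TASK

Weigh this order: first clear the parcel scale by hanging the yellow tape caddy, kept upright, by its handle on the hook, then press the terminal's yellow ZERO key while the scale is empty. Stack all the notebooks lying on the bench into one square pile, edges lined up, flat in the middle of the scale platform, then press the green PRINT key. Leave the pile square and the caddy hanging, and don't shift the other things on the bench.

Things in the scene. Friction and masses are not known exactly. Their poses are not given: they have to be found in the camera images.
- scale: low parcel scale, 180 (x) by 220 (y) mm, 45 mm high, flat bright steel platform on a grey base; fixed; origin at the centre of its underside on the bench, z up
- platform (a point): centre of the top face of the scale platform
- terminal: the scale's wireless terminal, a separate grey block just on the robot's side of the scale, 90 (x) by 150 (y) by 28 mm, with a black tilted display (top 75 mm above the bench) along its far edge and a yellow and a green key in front of it; fixed; origin at the centre of its underside
- zero_top (a point): centre of the top of the yellow ZERO key of the terminal (28 mm diameter, on the left seen from the robot)
- print_top (a point): centre of the top of the green PRINT key of the terminal (28 mm diameter, on the right seen from the robot)
- zero (a joint): travel of the yellow ZERO key: 0 up, 0.006 fully down (takes 5 N; counts as pressed beyond 0.004); springs back
- print (a joint): travel of the green PRINT key: 0 up, 0.006 fully down (takes 5 N; counts as pressed beyond 0.004); springs back
- hook_stand: steel upright 22 mm square on a blue foot plate, fixed; origin on the bench under the upright. A round wire 10 mm thick leaves its top 225 mm above the bench (wire axis), runs level 145 mm along the -x axis of this body, towards the robot, and ends in an upturned tip 158 mm out and 252 mm high; nothing stands higher
- caddy: yellow open tape caddy with two rolls of tape in it, 0.3 kg: a bin 70 (x) by 110 (y) by 50 mm high with a rigid arched handle over its middle, in its y-z plane, 151 mm high in all; the opening of the arch is 90 mm wide and 85 mm high above the bin rim (the rolls stand 13 mm above the rim). Origin at the centre of its underside, z up. It starts standing on the scale
- caddy_grip (a point): middle of the straight black grip bar at the top of the caddy arch; the bar runs along the caddy y axis, 14 mm thick (x) and 16 mm high, underside 135 mm and top 151 mm above the underside of the bin
- pad: brown cardboard layer pad, 350 by 310 mm, 4 mm thick, fixed flat on the bench; four of the notebooks start on it. Origin at the centre of its underside
- book_blue: slim hardcover notebook, blue cover with white page edges and an elastic band, rigid, 132 (x, long) by 64 (y) by 18 mm thick, 0.12 kg; origin at the centre of its underside, z through its thickness; may be absent
- book_red: slim hardcover notebook, red cover with white page edges and an elastic band, rigid, 132 (x, long) by 64 (y) by 18 mm thick, 0.12 kg; origin at the centre of its underside, z through its thickness; may be absent
- book_black: slim hardcover notebook, black cover with white page edges and an elastic band, rigid, 132 (x, long) by 64 (y) by 18 mm thick, 0.12 kg; origin at the centre of its underside, z through its thickness; may be absent
- book_green: slim hardcover notebook, green cover with white page edges and an elastic band, rigid, 132 (x, long) by 64 (y) by 18 mm thick, 0.12 kg; origin at the centre of its underside, z through its thickness; may be absent
- book_orange: slim hardcover notebook, orange cover with white page edges and an elastic band, rigid, 132 (x, long) by 64 (y) by 18 mm thick, 0.12 kg; origin at the centre of its underside, z through its thickness; may be absent
- roll_brown: roll of brown packing tape lying flat, 100 mm diameter, 48 mm high; not part of the job; origin at the centre of its underside
- roll_white: roll of white packing tape lying flat, 100 mm diameter, 48 mm high; not part of the job; origin at the centre of its underside
- pen_cup: blue cup with pens, 74 mm diameter, 95 mm high, pens to 140 mm; not part of the job; origin at the centre of its underside
- cleaner: white bottle of cleaner, 56 mm diameter, 160 mm high; not part of the job; origin at the centre of its underside
- stapler: stapler, 140 by 34 by 40 mm; not part of the job; origin at the centre of its underside

How it is judged (in metres and radians):
On the way, in this order (a step that is already met when the one before it is completed fails the run):
1. the tape caddy hangs by its handle on the hook, let go (x of caddy_grip in the frame of hook_stand between -0.16 and -0.02 m and y of caddy_grip in the frame of hook_stand between -0.045 and 0.045 m and z of caddy_grip in the frame of hook_stand between 0.215 and 0.28 m and contact force between caddy and hook_stand above 0.8 N and angle between caddy's own z axis and vertical below 0.3 rad and linear speed of caddy below 0.06 m/s and contact force between the fingers and caddy below 0.05 N), for 0.3 s.
2. the yellow ZERO key is pressed while the scale is empty (value of joint zero above 0.004 m and contact force between scale and book_blue below 0.1 N and contact force between scale and book_red below 0.1 N and contact force between scale and book_black below 0.1 N and contact force between scale and book_green below 0.1 N and contact force between scale and book_orange below 0.1 N and contact force between scale and caddy below 0.1 N), for 0.05 s.
3. all the notebooks lie in one square pile in the middle of the scale platform, let go (horizontal distance between each of book_blue, book_red, book_black, book_green, book_orange and platform below 0.06 m and z of each of book_blue, book_red, book_black, book_green, book_orange in the frame of scale above 0.04 m and (angle between book_blue's own z axis and vertical below 0.05 rad or angle between book_blue's own z axis and vertical above 3.09 rad) and linear speed of each of book_blue, book_red, book_black, book_green, book_orange below 0.03 m/s and contact force between the fingers and book_blue below 0.05 N and horizontal distance between book_blue and book_red below 0.008 m and angle between the x axis of book_blue and the x axis of book_red, either way round below 0.1 rad and horizontal distance between each of book_blue, book_red and book_black below 0.008 m and angle between the x axis of each of book_blue, book_red and the x axis of book_black, either way round below 0.1 rad and horizontal distance between each of book_blue, book_red, book_black and book_green below 0.008 m and angle between the x axis of each of book_blue, book_red, book_black and the x axis of book_green, either way round below 0.1 rad and horizontal distance between each of book_blue, book_red, book_black, book_green and book_orange below 0.008 m and angle between the x axis of each of book_blue, book_red, book_black, book_green and the x axis of book_orange, either way round below 0.1 rad and (angle between book_red's own z axis and vertical below 0.05 rad or angle between book_red's own z axis and vertical above 3.09 rad) and contact force between the fingers and book_red below 0.05 N and (angle between book_black's own z axis and vertical below 0.05 rad or angle between book_black's own z axis and vertical above 3.09 rad) and contact force between the fingers and book_black below 0.05 N and (angle between book_green's own z axis and vertical below 0.05 rad or angle between book_green's own z axis and vertical above 3.09 rad) and contact force between the fingers and book_green below 0.05 N and (angle between book_orange's own z axis and vertical below 0.05 rad or angle between book_orange's own z axis and vertical above 3.09 rad) and contact force between the fingers and book_orange below 0.05 N), for 0.3 s.
4. the green PRINT key is pressed while the whole square pile is on the scale (all of step 3 and value of joint print above 0.004 m), for 0.05 s.
At the end, for the whole second after the job is handed in: All notebooks lie flat in one pile, each centre within 60 mm of the middle of the scale platform, every two within 8 mm of each other horizontally and 0.1 rad in direction; the caddy hangs by its grip bar on the hook wire, within 0.3 rad of upright; all released and at rest (all of step 1 and all of step 3); the robot touches nothing.
It fails at once if the tape caddy is tipped over (its rolls would fall out) (angle between caddy's own z axis and vertical above 0.8 rad).
It fails at once if the ZERO key is pressed with notebooks on the scale (value of joint zero above 0.004 m and (contact force between scale and book_blue above 0.3 N or contact force between scale and book_red above 0.3 N or contact force between scale and book_black above 0.3 N or contact force between scale and book_green above 0.3 N or contact force between scale and book_orange above 0.3 N)).
It fails at once if another thing on the bench is shifted by more than 30 mm (distance of any of roll_brown, roll_white, pen_cup, cleaner, stapler from where it was at the start of the episode above 0.03 m).
Of book_blue, book_red, book_black, book_green, book_orange only 3 to 5 are there at a start; the rules pass over those that are not, and their reading is None.
At some moment in a run one of book_blue, book_red, book_black, book_green, book_orange may be knocked a few centimetres aside while the robot is not near it.
It also fails if it takes over 210 s, if anything falls off the work surface, if the arm or the gripper's body presses on something with over 40 N, if the wrist force passes 120 N, or if a joint passes its speed limit or range.

ROBOT

A 6-joint arm with a two-finger parallel gripper is mounted at the origin on the work surface. World frame = base frame: x ahead of the robot, y to its left, z up, the work surface at z = 0. Lengths are in mm, angles in rad, forces in N, time in s.
With the tool pointing down it reaches from about 325 to 850 mm from the base axis. Payload 4.4 kg.
Tool frame: the origin (TCP) lies midway between the tips of the shut fingers; the grasp point (between the pads) lies manip.grip_point_offset behind it (manip.grip_point_offset is the distance from the TCP to the grasp point, in mm); z points along the fingers, x is the direction in which the jaws open and shut, and the axes are right-handed (so a half turn about z gives the same grasp; the last joint's range is limited). The gripper opens to 94 mm and grips with 3 to 60 N. Pads are 16 mm wide; open, the fingers measure 119 mm over their backs; the gripper's body (75 mm by 177 mm) begins 78 mm behind the grasp point.
Start: joints at [-1.431, 0.207, 1.542, -0, 1.393, -0.15], TCP at [164.3, -551.029, 205.447] pointing down, gripper open.
Joint ranges: [-2.73, 2.73], [-0.86, 2.22], [0.23, 2.46], [-1.11, 4.25], [0.08, 2.63], [-2.82, 2.82]. Speed limits (rad/s): [2.79, 2.79, 3.14, 3.14, 3.14, 3.14].

INTERFACE

Orientations are given as a unit quaternion [x, y, z, w].
In Python, from station import manip gives the robot as it stands.
- The arm moves only by the tool servo_tool, never from a script. Its argument "plan" is a list of rows, each a list of 7 numbers: the shift along the world's x, y, z in mm, then the turn, a rotation vector about the world's x, y, z in degrees, then the closure, from -1 (fully open) to 1 (shut), so that 0 is half open. A call has 1 to 10 rows; each row shifts and turns the pose as measured when the row begins; what a row does not reach is not made up. A row lasts 1/8 s, in which the tool goes at most 62.5 mm and 10.7 degrees, less where a joint would pass 70% of its speed; a pose out of reach is approached as far as the arm can. A call with a gripper value outside its range is refused whole. The fingers move at their own pace and stop on an object; the grip force is fixed at half the most. Time passes only in rows, so rows that do not move let the fingers close. It gives the time, the measured TCP pose, the force and the opening at its end, in the units of the state.
- manip.observe(): the state, without advancing time (a new reading comes with each control period).
- manip.get_image(name): name is "side" or "top"; returns (picture, depth): 480x640x3 uint8, red, green, blue; 480x640 float32, mm along the optical axis (not along the pixel's ray), 0 where there is no reading.
- manip.calibration(name): a dict with "camera_matrix" (3x3 intrinsics, pixels), "R" (3x3) and "t" (3): a world point X has camera coordinates R X + t. Camera axes: x right, y down, z forward; pixel columns grow to the right and rows downward; lengths in mm; the calibration is good to about 2 mm. A picture is of the moment at which its call begins. calibration takes no time and is no camera call.
- manip.sign_off(): hands the job in, once; it reports no verdict.
The state is a dict: "time": time; "joint_pos": joint angles; "joint_velocities": joint speeds; "joint_efforts": joint torques, N m; "ee_pos": TCP position; "eef_rot": TCP orientation; "contact_force": force on the tool from outside, world axes, zero at the start; "wrist_torque": the same for the moment, N m; "finger_gap": finger opening in mm.
Only numpy, scipy, OpenCV 4.12 (cv2) and the standard library are available. Lean on these libraries where they do the work, as an engineer would, in place of code of your own. Each camera call takes 0.05 s, during which the arm holds its last target.

## Working session

There is one attempt and no reset: what is moved stays moved. The work goes in short steps, Python scripts to look and compute and a tool call to move; the robot and the scene stay as the last step left them, time stands still between calls to the robot, and variables do not carry over. Pictures are saved under pics/ and viewed, and the job is handed in when it is done.

Besides the shell and the picture viewer there is one more tool, called as name(argument=value, ...), one argument or row to a line, values as JSON. servo_tool: Moves the arm, as the interface text tells. Its arguments: {"type":"object","properties":{"plan":{"type":"array","items":{"type":"array","items":{"type":"number"}}}},"required":["plan"]}

```bash
ls; mkdir -p pics; python3 - <<'E'
from station import manip
import cv2,numpy as np
print(manip.observe(), manip.grip_point_offset)
for n in("side","top"):
    p,d=manip.get_image(n); cv2.imwrite(f"pics/{n}0.png",p[:,:,::-1]); np.savez(f"{n}0.npz",p=p,d=d)
    c=manip.calibration(n); print(n,c); print((d==0).mean())
E
```

```text
pics
{'time': 0.0, 'joint_pos': array([-1.43155346e+00,  2.07373161e-01,  1.54295017e+00, -2.75537891e-06,
        1.39349054e+00, -1.50508028e-01]), 'joint_velocities': array([ 0.0006647 ,  0.00101771, -0.00129613, -0.00037454, -0.00176474,
        0.00015554]), 'joint_efforts': array([-1.38067408e-04, -3.70877659e+01, -2.81416547e+01,  6.97233388e-02,
        3.62376182e-02, -1.67149146e-04]), 'ee_pos': array([ 164.15614949, -550.23004991,  204.31920609]), 'eef_rot': array([ 8.01783135e-01, -5.97614065e-01, -7.81846614e-04, -7.88775920e-04]), 'contact_force': array([ 0.35681699, -0.13008244,  0.22672009]), 'wrist_torque': array([-0.05147582,  0.00600445,  0.00805875]), 'finger_gap': 94.03156115823448} 18.8
side {'camera_matrix': array([[580.02139885,   0.        , 325.99430769],
       [  0.        , 580.02139885, 237.39804434],
       [  0.        ,   0.        ,   1.        ]]), 'R': array([[ 0.9147263 , -0.40406986,  0.00182937],
       [-0.24041833, -0.54788243, -0.80126392],
       [ 0.32476888,  0.73249736, -0.59830827]]), 't': array([-519.52813121,  242.31815164, 1492.17449352])}
0.004225260416666667
top {'camera_matrix': array([[591.96185204,   0.        , 323.29696754],
       [  0.        , 591.96185204, 228.47685683],
       [  0.        ,   0.        ,   1.        ]]), 'R': array([[ 0.01309705, -0.99980736,  0.01461864],
       [-0.99092747, -0.01493365, -0.13356548],
       [ 0.13375806, -0.0127367 , -0.99093217]]), 't': array([ -13.50551967,  592.97283959, 1415.53693214])}
0.003681640625
```

View pics/top0.png

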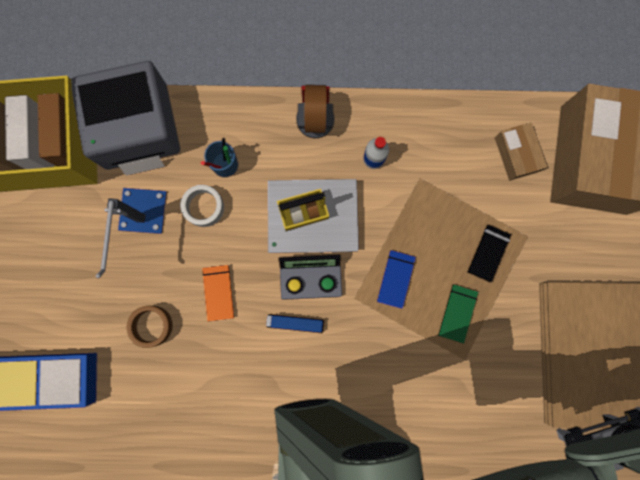

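View pics/side0.png

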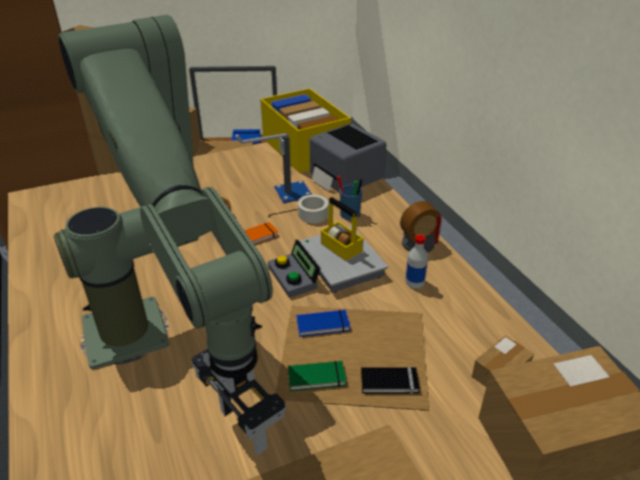

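```bash
cat > h.py <<'E'
import numpy as np,cv2
from station import manip
def cloud(n,d):
    c=manip.calibration(n);K,R,t=c["camera_matrix"],c["R"],c["t"]
    v,u=np.mgrid[0:480,0:640]
    X=np.stack([(u-K[0,2])/K[0,0]*d,(v-K[1,2])/K[1,1]*d,d],-1)
    return (X-t)@R
def ray(n,uv,z):
    c=manip.calibration(n);K,R,t=c["camera_matrix"],c["R"],c["t"]
    uv=np.atleast_2d(uv).astype(float)
    r=np.c_[(uv-[K[0,2],K[1,2]])/[K[0,0],K[1,1]],np.ones(len(uv))]@R
    o=-R.T@t
    return o+r*((z-o[2])/r[:,2:])
def proj(n,X):
    c=manip.calibration(n);K,R,t=c["camera_matrix"],c["R"],c["t"]
    q=(R@np.asarray(X,float)+t);q=K@(q/q[2]);return q[:2]
def grab(n,tag):
    p,d=manip.get_image(n);cv2.imwrite(f"pics/{n}_{tag}.png",p[:,:,::-1]);return p,d
def comps(m,amin=30):
    k,l,s,c=cv2.connectedComponentsWithStats(m.astype(np.uint8))
    return [(l==i,s[i],c[i]) for i in range(1,k) if s[i,4]>=amin]
def hsv(p): return cv2.cvtColor(p,cv2.COLOR_RGB2HSV)
COL={"blue":(105,125,120,60),"red":(0,6,150,60),"green":(50,80,100,40),"orange":(5,16,170,120)}
def rect(n,m,z):
    "outline mask -> plane z -> min-area rect (cx,cy,long,short,yaw deg of long axis)"
    cs,_=cv2.findContours(m.astype(np.uint8),cv2.RETR_EXTERNAL,cv2.CHAIN_APPROX_NONE)
    c=max(cs,key=cv2.contourArea)[:,0]
    w=ray(n,c,z)[:,:2].astype(np.float32)
    b=cv2.boxPoints(cv2.minAreaRect(w)); e1,e2=b[1]-b[0],b[2]-b[1]
    if np.linalg.norm(e1)<np.linalg.norm(e2): e1,e2=e2,e1
    y=np.degrees(np.arctan2(e1[1],e1[0])); y=(y+90)%180-90
    return np.round([*b.mean(0),np.linalg.norm(e1),np.linalg.norm(e2),y],1)
E
cat > m0.py <<'E'
from h import *
f=np.load("top0.npz");p,d=f["p"],f["d"];X=cloud("top",d);H=hsv(p)
print("H at", {k:H[v,u].tolist() for k,(u,v) in dict(orange=(218,300),blue=(397,285),green=(459,320),black=(490,260),yel=(293,284),grn=(328,283),cad=(290,218)).items()})
print("z",{k:X[v,u].round(0).tolist() for k,(u,v) in dict(orange=(218,300),blue=(397,285),green=(459,320),black=(490,260),plat=(345,235),zero=(293,284),prt=(328,283),stap=(295,324),bench=(250,370),pad=(430,230)).items()})
z=X[...,2]
# wire
w=(z>205)&(z<275)&(X[...,0]>200)
for m,s,c in comps(w,10): print("high",s,X[m].min(0).round(),X[m].max(0).round())
print(np.array([[u,v,*X[v,u].round(0)] for v,u in np.argwhere((z>205)&(z<275)&(X[...,1]>300))])[::8].astype(int).tolist())
E
python3 m0.py
```

```text
H at {'orange': [11, 192, 212], 'blue': [111, 206, 134], 'green': [71, 172, 92], 'black': [90, 17, 15], 'yel': [24, 183, 203], 'grn': [68, 155, 120], 'cad': [24, 178, 110]}
z {'orange': [415.0, 250.0, 19.0], 'blue': [458.0, -189.0, 20.0], 'green': [375.0, -340.0, 22.0], 'black': [523.0, -420.0, 23.0], 'plat': [577.0, -58.0, 49.0], 'zero': [456.0, 66.0, 52.0], 'prt': [459.0, -18.0, 50.0], 'stap': [360.0, 60.0, 37.0], 'bench': [247.0, 168.0, 4.0], 'pad': [598.0, -275.0, 6.0]}
high [ 96 198  26  80 519] [457. 436. 205.] [628. 470. 254.]
high [278 398  57  10 120] [204. -28. 236.] [221.  83. 274.]
[[108, 198, 628, 461, 223], [110, 199, 626, 457, 221], [118, 199, 627, 441, 218], [115, 200, 624, 447, 220], [111, 201, 620, 451, 231], [119, 201, 623, 441, 211], [115, 202, 619, 446, 222], [111, 203, 617, 454, 222], [119, 203, 619, 442, 209], [114, 204, 616, 450, 216], [108, 205, 613, 462, 219], [116, 205, 613, 443, 223], [111, 206, 609, 451, 230], [119, 206, 613, 442, 206], [114, 207, 609, 448, 220], [109, 208, 604, 454, 232], [117, 208, 607, 442, 217], [111, 209, 602, 450, 232], [119, 209, 6
[... 554 characters left out ...]
 [108, 237, 543, 455, 226], [106, 239, 538, 457, 230], [109, 240, 536, 452, 225], [106, 242, 532, 457, 229], [104, 244, 528, 462, 228], [107, 245, 525, 454, 231], [105, 247, 521, 460, 226], [108, 248, 519, 452, 228], [105, 250, 515, 457, 231], [103, 252, 510, 462, 229], [106, 253, 508, 455, 231], [104, 255, 504, 459, 231], [107, 256, 503, 455, 223], [104, 258, 498, 458, 232], [102, 260, 493, 463, 230], [105, 261, 491, 457, 228], [103, 263, 487, 462, 226], [106, 264, 485, 456, 225], [104, 266, 481, 457, 232], [102, 268, 476, 460, 234], [105, 269, 475, 457, 225], [100, 271, 470, 462, 241], [101, 272, 467, 459, 241], [102, 273, 465, 457, 243], [96, 275, 461, 466, 251], [98, 276, 459, 461, 253]]
```

```bash
cat > m1.py <<'E'
from h import *
f=np.load("top0.npz");p,d=f["p"],f["d"];X=cloud("top",d);H=hsv(p);z=X[...,2]
bar=(z>172)&(z<215)&(X[...,0]>480)&(X[...,1]<150)&(X[...,1]>-50)
pts=X[bar];print("bar n",len(pts),pts.mean(0).round(1))
if len(pts)>5:
    r=cv2.minAreaRect(pts[:,:2].astype(np.float32));print(r);print(cv2.boxPoints(r).round(0).tolist(), np.median(pts[:,2]))
bw=(np.isin(H[...,0],range(18,32)))&(H[...,1]>120)&(z>75)&(X[...,0]>480)&(abs(X[...,1]-20)<100)
for m,s,c in comps(bw,20): print("rim",s,rect("top",m,95))
k={"blue":(105,120,130,50,22),"green":(50,85,120,40,22),"orange":(5,16,150,120,18),"red":(0,4,150,60,22),"yellow":(20,30,120,120,33)}
for n,(a,b,s_,v_,zz) in k.items():
    m=(H[...,0]>=a)&(H[...,0]<=b)&(H[...,1]>=s_)&(H[...,2]>=v_)
    for mm,s,c in comps(m,80): print(n,s.tolist(),rect("top",mm,zz), z[mm].mean().round(1))
m=(H[...,2]<60)&(z<40)&(X[...,0]>400)&(X[...,1]<-300)
for mm,s,c in comps(m,80): print("black",s.tolist(),rect("top",mm,22),z[mm].mean())
m=(z>38)&(z<56)&(X[...,0]>490)&(X[...,1]<160)&(X[...,1]>-120)&(H[...,1]<60)
for mm,s,c in comps(m,300):print("plat",s.tolist(),rect("top",mm,45))
E
python3 m1.py
python3 - <<'E'
import cv2
t=cv2.imread('pics/top0.png')[160:360,180:540]
cv2.imwrite('pics/z0.png',cv2.resize(t,None,fx=2.2,fy=2.2,interpolation=cv2.INTER_CUBIC))
E
```

```text
bar n 349 [632.6  45.3 194.3]
((633.354736328125, 45.4958381652832), (15.495546340942383, 105.87852478027344), 16.3800048828125)
[[611.0, 94.0], [641.0, -7.0], [656.0, -3.0], [626.0, 98.0]] 195.13766481920078
rim [277 189  45  17 160] [660.8  54.1 107.9  11.3 -72.9]
rim [280 197  49  33 264] [621.4  40.3 111.   49.5 -72.1]
blue [119, 189, 47, 44, 1324] [634.4 446.2 104.5 103.9  86.6] 16.3
blue [378, 251, 37, 57, 1322] [ 473.5 -186.6  129.5   62.4  -14.7] 26.1
blue [271, 316, 52, 16, 592] [361.8  56.2 123.7  28.   85.1] 45.1
blue [0, 354, 96, 56, 1328] [217.6 649.5 227.8 123.4 -87.1] 65.6
green [222, 145, 8, 19, 80] [781.5 243.4  47.9  13.8  12.9] 94.0
green [321, 277, 13, 13, 130] [460.4 -16.3  29.5  29.4 -89.2] 58.5
green [439, 285, 38, 57, 1307] [ 391.1 -338.4  128.4   62.   -17.1] 28.7
orange [40, 125, 19, 30, 354] [812.8 691.5  76.6  45.    4.4] 163.3
orange [202, 265, 27, 9, 174] [491.2 260.2  64.7  16.  -82. ] 16.9
orange [203, 273, 31, 48, 1246] [424.2 250.5 112.7  66.    7.8] 24.4
red [375, 137, 11, 11, 90] [ 819.5 -146.6   26.    25.3  -43.8] 159.0
yellow [0, 76, 71, 99, 802] [847.7 724.2 244.7 173.3   5.6] 158.8
yellow [277, 189, 45, 16, 93] [674.8  56.6 112.6   8.4 -72. ] 109.0
yellow [282, 205, 47, 24, 190] [623.1  39.7 114.5  32.4 -74.2] 106.2
yellow [288, 280, 12, 11, 108] [454.   65.6  26.8  24.3 -89.2] 49.1
yellow [0, 362, 36, 44, 1503] [213.5 714.6  98.7  82.7   4.2] 77.8
black [486, 225, 25, 13, 113] [ 596.  -442.1   62.4   11.4   66.4] 21.51800853085593
black [468, 232, 40, 50, 1132] [ 530.9 -414.   110.6   64.3  -23.7] 21.33200291288743
plat [268, 179, 90, 74, 4870] [624.8  21.9 219.4 180.1 -88.2]
```

View pics/z0.png

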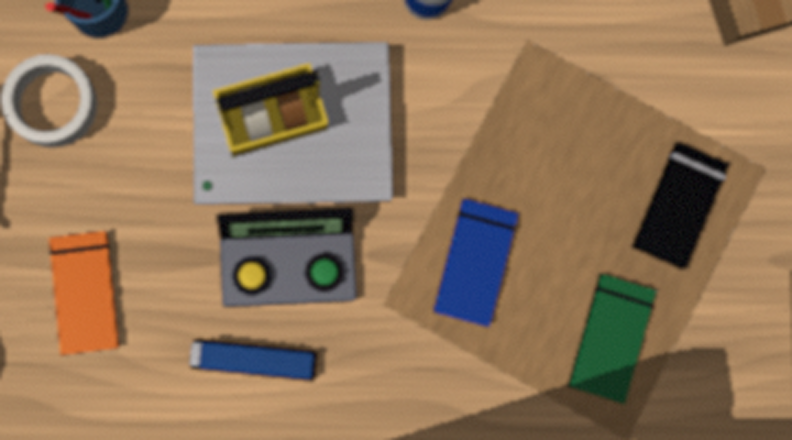

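servo_tool(
  plan=[
    [30,40,20,0,0,9,-1],
    [35,45,20,0,0,9,-1],
    [35,45,15,0,0,9,-1],
    [35,45,10,0,0,9,-1],
    [35,45,0,0,0,9,-1],
    [35,45,0,0,0,9,-1],
    [35,45,0,0,0,9,-1],
    [35,45,0,0,0,9,-1],
    [35,45,0,0,0,9,-1],
    [0,0,0,0,0,0,-1],
  ],
)

```text
time: 1.35
ee_pos: [479.2, -134.3, 266.2]
eef_rot: [0.996, 0.088, -0.004, -0.001]
contact_force: [0.1, 0.1, -0.4]
finger_gap: 94.0
```

servo_tool(
  plan=[
    [40,40,0,0,0,3,-1],
    [40,40,0,0,0,3,-1],
    [40,40,0,0,0,0,-1],
    [30,32,0,0,0,0,-1],
    [8,9,0,0,0,0,-1],
    [0,0,0,0,0,0,-1],
  ],
)

```text
time: 2.1
ee_pos: [637.8, 23.4, 262.8]
eef_rot: [0.991, 0.135, -0.008, 0.001]
contact_force: [-0.2, 0.2, -0.1]
finger_gap: 93.8
```

```bash
cat > look.py <<'E'
import sys
from h import *
from scipy.spatial.transform import Rotation as Ro
tag=sys.argv[1]
for n in sys.argv[2:]: 
    p,d=grab(n,tag); np.savez(f"{n}_{tag}.npz",p=p,d=d)
o=manip.observe();R=Ro.from_quat(o["eef_rot"]).as_matrix()
print("t",round(o["time"],2),"tcp",o["ee_pos"].round(1),"yaw",np.degrees(np.arctan2(R[1,0],R[0,0])).round(2),"zax",R[:,2].round(4),"F",o["contact_force"].round(1),"gap",round(o["finger_gap"],1))
E
python3 look.py a top side
```

```text
t 2.2 tcp [637.3  22.8 263.1] yaw 15.45 zax [-0.0148 -0.0041 -0.9999] F [ 0.1 -0.1  0.4] gap 94.0
```

View pics/top_a.png

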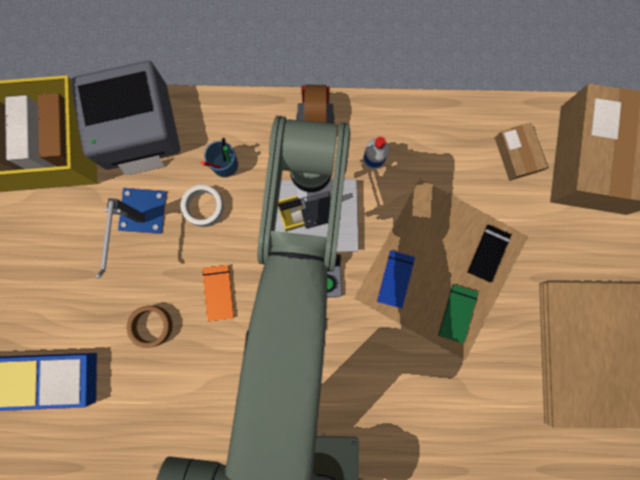

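View pics/side_a.png

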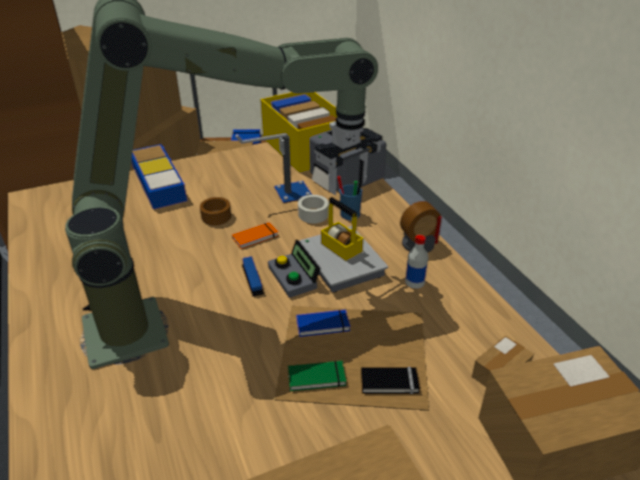

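servo_tool(
  plan=[
    [0,4,-25,0.2,-0.8,1,-1],
    [0,0,-25,0,0,0,-1],
    [0,0,-25,0,0,0,-1],
    [0,0,-12,0,0,0,-1],
    [0,0,0,0,0,0,-1],
  ],
)

```text
time: 2.82
ee_pos: [634.3, 18.8, 177.3]
eef_rot: [0.99, 0.138, 0.001, 0.002]
contact_force: [0.1, 0.7, -0.4]
finger_gap: 94.0
```

```bash
python3 look.py b side; python3 -c "
import cv2
t=cv2.imread('pics/side_b.png')[120:320,240:460]
cv2.imwrite('pics/z1.png',cv2.resize(t,None,fx=3,fy=3,interpolation=cv2.INTER_CUBIC))"
```

```text
t 2.88 tcp [634.9  18.7 178.1] yaw 15.9 zax [ 0.0041 -0.0036 -1.    ] F [ 0.6 -0.5 -0.2] gap 94.2
```

View pics/z1.png

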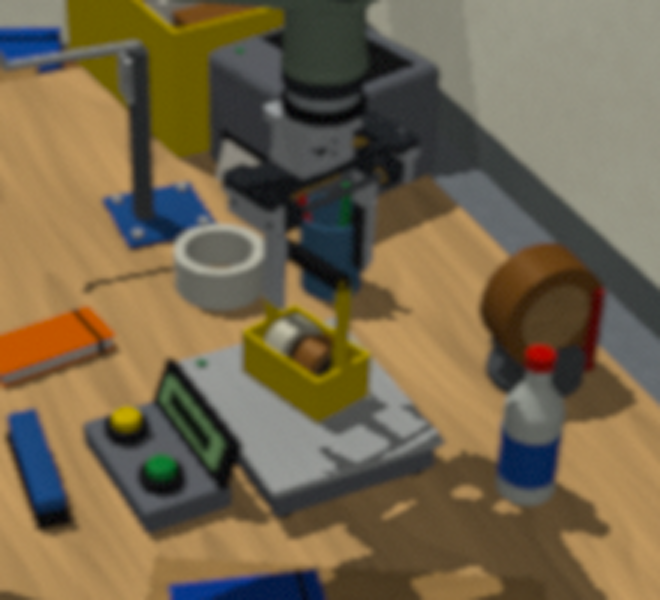

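servo_tool(
  plan=[
    [4,9,-5,0,0,0.5,-1],
    [0,0,0,0,0,0,-1],
    [0,0,0,0,0,0,1],
    [0,0,0,0,0,0,1],
    [0,0,0,0,0,0,1],
    [0,0,0,0,0,0,1],
    [0,0,0,0,0,0,1],
    [0,0,0,0,0,0,1],
  ],
)

```text
time: 3.88
ee_pos: [641.4, 28.3, 176.6]
eef_rot: [0.99, 0.143, 0.005, 0.003]
contact_force: [-0.5, -0.2, 0.2]
finger_gap: 37.2
```

```bash
python3 look.py c side; python3 -c "
import cv2
t=cv2.imread('pics/side_c.png')[120:320,240:460]
cv2.imwrite('pics/z2.png',cv2.resize(t,None,fx=3,fy=3,interpolation=cv2.INTER_CUBIC))"
```

```text
t 3.92 tcp [641.4  28.3 176.6] yaw 16.45 zax [ 0.0104 -0.0041 -0.9999] F [-0.2 -0.   0.3] gap 33.2
```

View pics/z2.png

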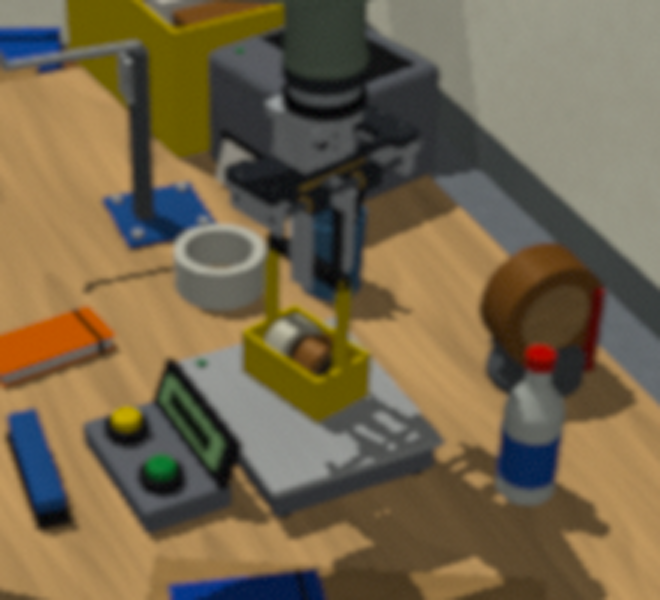

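servo_tool(
  plan=[
    [-1,0,-3,0,-0.5,0,1],
    [0,0,0,0,0,0,1],
    [0,0,0,0,0,0,1],
    [0,0,0,0,0,0,1],
    [0,0,0,0,0,0,1],
  ],
)

```text
time: 4.55
ee_pos: [640.3, 28.3, 173.2]
eef_rot: [0.99, 0.143, 0.009, 0.003]
contact_force: [0.6, -0.2, -0.1]
finger_gap: 13.8
```

servo_tool(
  plan=[
    [0,0,10,0,1,0,1],
    [0,0,15,0,0,0,1],
    [0,0,25,0,0,0,1],
    [0,0,25,0,0,0,1],
    [0,0,20,0,0,0,1],
    [0,0,0,0,0,0,1],
  ],
)

```text
time: 5.3
ee_pos: [636.4, 28.5, 267.0]
eef_rot: [0.99, 0.143, -0.004, 0.001]
contact_force: [-0.4, -0.6, -3.6]
finger_gap: 13.7
```

```bash
python3 look.py d side; python3 -c "
import cv2
t=cv2.imread('pics/side_d.png')[80:280,240:460]
cv2.imwrite('pics/z3.png',cv2.resize(t,None,fx=3,fy=3,interpolation=cv2.INTER_CUBIC))"
```

```text
t 5.35 tcp [635.6  28.6 265.5] yaw 16.46 zax [-0.01   -0.0033 -0.9999] F [ 0.2  1.  -4.1] gap 13.8
```

View pics/z3.png

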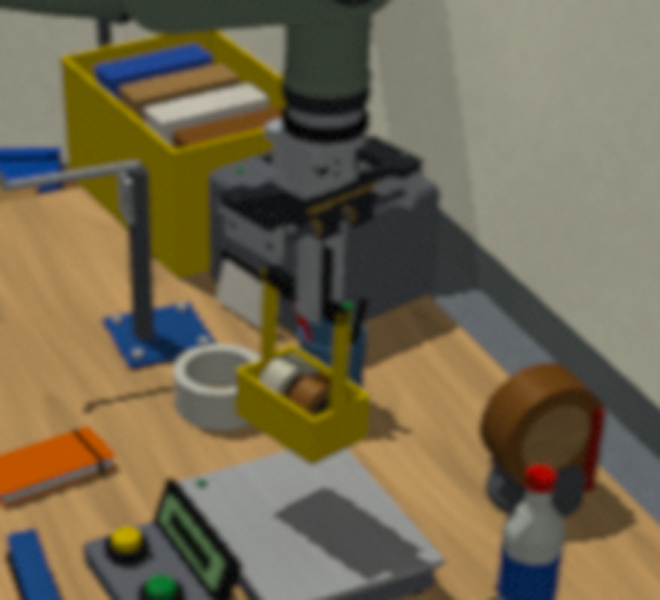

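servo_tool(
  plan=[
    [-20,18,0,0,-0.5,-2,1],
    [-35,33,0,0,0,-3,1],
    [-35,33,0,0,0,-3,1],
    [-35,33,0,0,0,-3,1],
    [-35,33,0,0,0,-3,1],
    [-35,33,0,0,0,-3,1],
    [-25,25,0,0,0,-2,1],
    [-10,10,0,0,0,0,1],
    [0,0,0,0,0,0,1],
  ],
)

```text
time: 6.48
ee_pos: [390.1, 249.0, 250.5]
eef_rot: [1.0, -0.028, -0.012, 0.002]
contact_force: [0.5, -0.3, -2.9]
finger_gap: 13.7
```

```bash
python3 look.py e
```

```text
t 6.47 tcp [390.1 249.  250.5] yaw -3.25 zax [-0.0243 -0.004  -0.9997] F [ 0.5 -0.3 -2.9] gap 13.7
```

servo_tool(
  plan=[
    [0,15,12,0.2,-1.4,0.8,1],
    [0,30,5,0,0,0,1],
    [0,35,3,0,0,0,1],
    [0,35,3,0,0,0,1],
    [0,35,3,0,0,0,1],
    [0,25,2,0,0,0,1],
    [0,10,0,0,0,0,1],
    [0,0,0,0,0,0,1],
  ],
)

```text
time: 7.48
ee_pos: [399.1, 440.4, 284.0]
eef_rot: [1.0, -0.025, 0.006, -0.002]
contact_force: [-0.2, 0.2, -4.0]
finger_gap: 13.9
```

```bash
python3 look.py f side; python3 -c "
import cv2
t=cv2.imread('pics/side_f.png')[60:260,150:370]
cv2.imwrite('pics/z4.png',cv2.resize(t,None,fx=3,fy=3,interpolation=cv2.INTER_CUBIC))"
```

```text
t 7.53 tcp [399.1 440.1 284. ] yaw -2.9 zax [ 0.0132  0.0039 -0.9999] F [-0.5  0.3 -3.7] gap 13.7
```

View pics/z4.png

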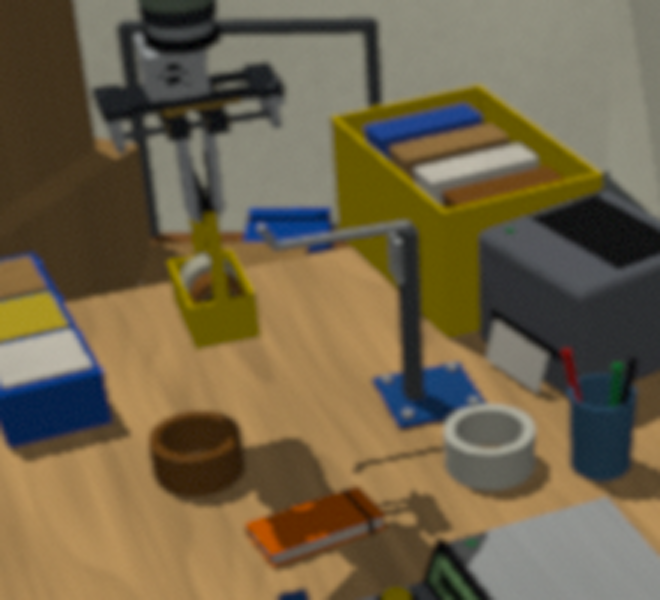

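servo_tool(
  plan=[
    [0,-4,-12,0,0.5,0.5,1],
    [0,0,-8,0,0,0,1],
    [0,0,0,0,0,0,1],
  ],
)

```text
time: 7.9
ee_pos: [399.3, 433.0, 261.9]
eef_rot: [1.0, -0.022, 0.001, -0.001]
contact_force: [-0.2, -0.4, -4.0]
finger_gap: 13.6
```

```bash
python3 look.py g
```

```text
t 7.9 tcp [399.3 433.  261.9] yaw -2.53 zax [ 0.0026  0.0018 -1.    ] F [-0.2 -0.4 -4. ] gap 13.6
```

servo_tool(
  plan=[
    [10,0,4,0,0,0,1],
    [20,0,0,0,0,0,1],
    [20,0,0,0,0,0,1],
    [10,0,0,0,0,0,1],
    [0,0,0,0,0,0,1],
  ],
)

```text
time: 8.52
ee_pos: [465.9, 432.7, 267.4]
eef_rot: [1.0, -0.023, 0.003, -0.002]
contact_force: [-0.1, 0.1, -3.9]
finger_gap: 13.6
```

```bash
python3 look.py h side; python3 -c "
import cv2
t=cv2.imread('pics/side_h.png')[60:260,150:370]
cv2.imwrite('pics/z5.png',cv2.resize(t,None,fx=3,fy=3,interpolation=cv2.INTER_CUBIC))"
```

```text
t 8.57 tcp [465.4 432.7 267.3] yaw -2.6 zax [ 0.0063  0.0033 -1.    ] F [ 0.4 -0.5 -3.2] gap 13.7
```

View pics/z5.png

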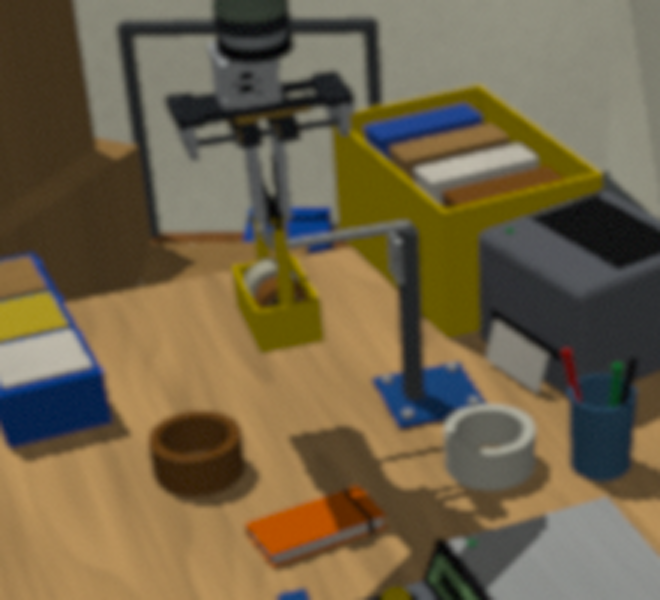

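The arch is over the tip with no contact force; continue along the wire.

servo_tool(
  plan=[
    [15,0,-2,0,0.3,0,1],
    [20,0,0,0,0,0,1],
    [20,0,0,0,0,0,1],
    [12,0,0,0,0,0,1],
    [0,0,0,0,0,0,1],
  ],
)

```text
time: 9.2
ee_pos: [535.1, 433.0, 264.5]
eef_rot: [1.0, -0.022, -0.0, -0.001]
contact_force: [0.1, 0.1, -3.2]
finger_gap: 13.3
```

```bash
python3 look.py i side; python3 -c "
import cv2
t=cv2.imread('pics/side_i.png')[80:220,210:350]
cv2.imwrite('pics/z6.png',cv2.resize(t,None,fx=4,fy=4,interpolation=cv2.INTER_CUBIC))"
```

```text
t 9.25 tcp [534.5 433.1 264.5] yaw -2.46 zax [-4.0e-04  2.7e-03 -1.0e+00] F [ 0.3 -0.6 -3.2] gap 13.8
```

View pics/z6.png

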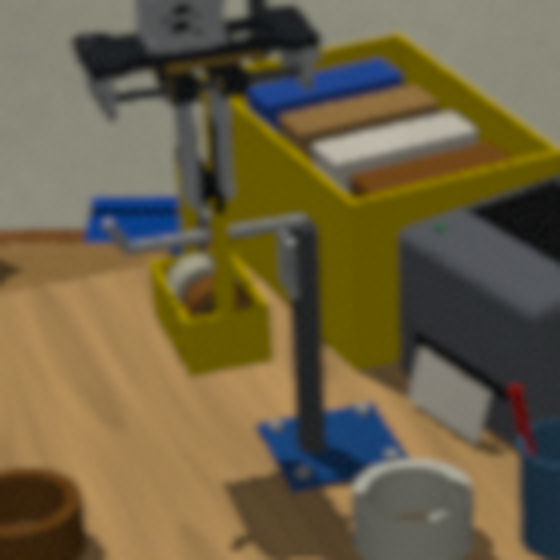

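servo_tool(
  plan=[
    [0,2,-10,0,0,0,1],
    [0,0,-12,0,0,0,1],
    [0,0,-8,0,0,0,1],
    [0,0,-3,0,0,0,1],
    [0,0,0,0,0,0,1],
  ],
)

```text
time: 9.88
ee_pos: [531.5, 435.5, 228.1]
eef_rot: [1.0, -0.02, -0.002, -0.001]
contact_force: [-0.1, 0.0, -3.3]
finger_gap: 13.6
```

```bash
python3 look.py j
```

```text
t 9.88 tcp [531.5 435.5 228.1] yaw -2.33 zax [-0.0035  0.0016 -1.    ] F [-0.1  0.  -3.3] gap 13.6
```

servo_tool(
  plan=[
    [0,0,-2,0,0,0,1],
    [0,0,-1,0,0,0,1],
    [0,0,-1,0,0,0,1],
    [0,0,0,0,0,0,1],
  ],
)

```text
time: 10.38
ee_pos: [532.3, 435.8, 225.2]
eef_rot: [1.0, -0.02, -0.001, -0.001]
contact_force: [-0.0, 0.8, -3.6]
finger_gap: 13.7
```

servo_tool(
  plan=[
    [0,0,-2,0,0,0,1],
    [0,0,-1,0,0,0,1],
    [0,0,-1,0,0,0,1],
    [0,0,0,0,0,0,1],
  ],
)

```text
time: 10.88
ee_pos: [532.5, 436.0, 223.2]
eef_rot: [1.0, -0.02, 0.0, -0.002]
contact_force: [-0.2, 0.4, -3.5]
finger_gap: 13.9
```

servo_tool(
  plan=[
    [0,0,-2,0,0,0,1],
    [0,0,-1,0,0,0,1],
    [0,0,0,0,0,0,1],
  ],
)

```text
time: 11.25
ee_pos: [532.6, 436.0, 223.0]
eef_rot: [1.0, -0.02, 0.001, -0.002]
contact_force: [-1.7, -1.7, -1.1]
finger_gap: 13.9
```

```bash
python3 look.py k side; python3 -c "
import cv2
t=cv2.imread('pics/side_k.png')[80:220,210:350]
cv2.imwrite('pics/z7.png',cv2.resize(t,None,fx=4,fy=4,interpolation=cv2.INTER_CUBIC))"
```

```text
t 11.3 tcp [532.7 436.  222.9] yaw -2.32 zax [ 0.0018  0.0046 -1.    ] F [-1.1 -1.6  1.5] gap 14.2
```

View pics/z7.png

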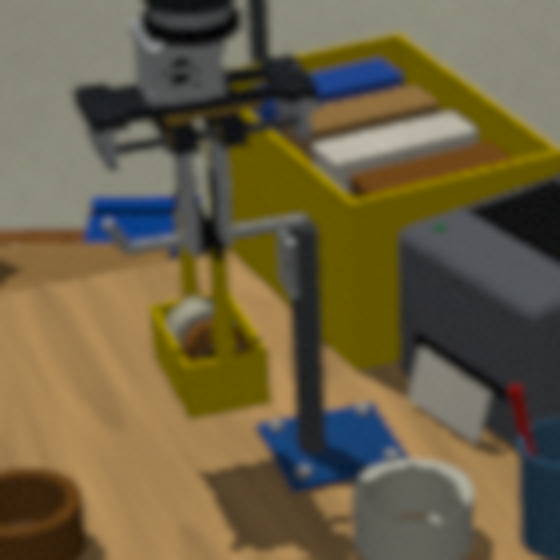

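servo_tool(
  plan=[
    [0,0,0,0,0,0,0.3],
    [0,0,0,0,0,0,0.3],
    [0,0,0,0,0,0,0.3],
    [0,0,0,0,0,0,0.3],
    [0,0,0,0,0,0,0.3],
    [0,0,15,0,0,0,0.3],
    [0,0,30,0,0,0,0.3],
    [0,0,30,0,0,0,0.3],
    [0,0,20,0,0,0,0.3],
    [0,0,0,0,0,0,-1],
  ],
)

```text
time: 12.55
ee_pos: [534.5, 437.2, 325.1]
eef_rot: [1.0, -0.02, 0.004, -0.005]
contact_force: [0.3, 0.4, 0.5]
finger_gap: 39.6
```

```bash
python3 look.py l side top; python3 -c "
import cv2
t=cv2.imread('pics/side_l.png')[80:220,210:350]
cv2.imwrite('pics/z8.png',cv2.resize(t,None,fx=4,fy=4,interpolation=cv2.INTER_CUBIC))"
```

```text
t 12.65 tcp [533.5 436.6 322. ] yaw -2.34 zax [ 0.0045  0.0067 -1.    ] F [ 0.9 -0.2 -0.1] gap 47.6
```

View pics/z8.png

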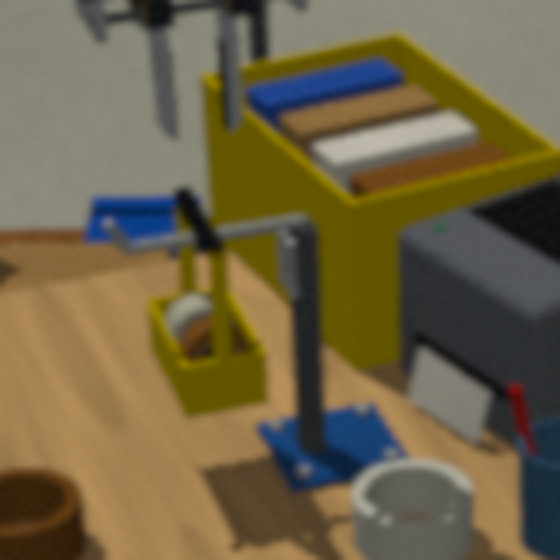

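```bash
python3 - <<'E'
from h import *
for tag in("top0","top_l"):
    f=np.load(tag+".npz");p,d=f["p"],f["d"];X=cloud("top",d);H=hsv(p);z=X[...,2]
    for nm,(a,b) in dict(y=(20,30),g=(50,85)).items():
        m=(H[...,0]>=a)&(H[...,0]<=b)&(H[...,1]>=110)&(H[...,2]>=50)&(z>30)&(z<65)&(X[...,0]>430)&(X[...,0]<480)&(abs(X[...,1]-25)<80)
        for mm,s,c in comps(m,60): print(tag,nm,s,np.median(z[mm]).round(1),ray("top",c,42)[0].round(1))
    print(np.median(z[230:245,335:350]),np.median(z[290:297,305:315]),X[293,310])
E
```

```text
top0 y [287 279  14  13 146] 48.2 [453.8  64.5  42. ]
top0 g [321 277  13  13 124] 48.6 [458.9 -15.6  42. ]
45.03335660127871 27.62775199633392 [435.20382109  25.07466914  28.99142134]
top_l y [288 279  13  13 129] 48.4 [454.1  64.2  42. ]
top_l g [322 278  11  11  96] 48.8 [459.2 -16.   42. ]
44.67883903328515 27.781018305858346 [435.23461315  25.08446031  27.77466518]
```

View pics/top_l.png

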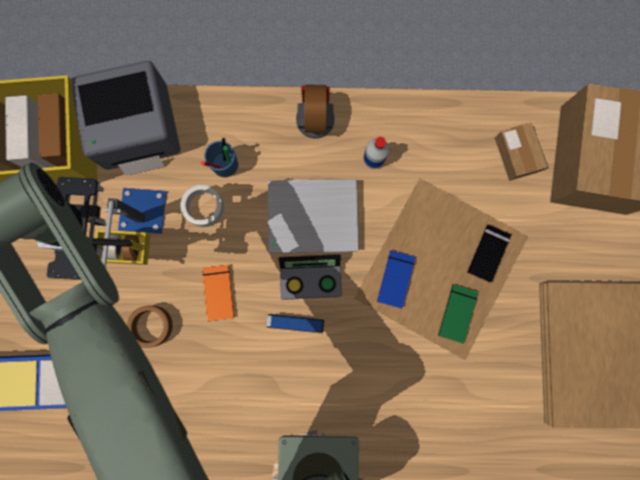

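servo_tool(
  plan=[
    [-5,-30,10,0,0,5,1],
    [-9,-40,5,0,0,9,1],
    [-9,-40,0,0,0,9.5,1],
    [-9,-40,0,0,0,9.5,1],
    [-9,-40,0,0,0,9.5,1],
    [-9,-40,-20,0,0,9.5,1],
    [-9,-40,-30,0,0,9.5,1],
    [-9,-40,-30,0,0,9.5,1],
    [-9,-40,-30,0,0,9.5,1],
    [0,0,0,0,0,0,1],
  ],
)

```text
time: 13.9
ee_pos: [444.4, 75.4, 207.9]
eef_rot: [0.761, 0.649, -0.009, -0.002]
contact_force: [-0.5, -0.8, -0.3]
finger_gap: 0.6
```

```bash
python3 look.py m top;
```

```text
t 13.95 tcp [446.   76.4 209.6] yaw 80.95 zax [-0.0139 -0.0084 -0.9999] F [0.6 0.4 0.5] gap 0.5
```

servo_tool(
  plan=[
    [5,-8,-30,0.4,-0.7,4.5,1],
    [2,-4,-40,0,0,4.5,1],
    [0,0,-35,0,0,0,1],
    [0,0,-20,0,0,0,1],
    [0,0,-8,0,0,0,1],
    [0,0,0,0,0,0,1],
  ],
)

```text
time: 14.7
ee_pos: [460.5, 69.8, 78.7]
eef_rot: [0.706, 0.708, 0.005, 0.004]
contact_force: [0.2, 0.0, 0.5]
finger_gap: 0.5
```

```bash
python3 look.py n side; python3 -c "
import cv2
t=cv2.imread('pics/side_n.png')[180:330,210:410]
cv2.imwrite('pics/z9.png',cv2.resize(t,None,fx=3.5,fy=3.5,interpolation=cv2.INTER_CUBIC))"
```

```text
t 14.75 tcp [461.   69.7  79.2] yaw 90.16 zax [ 0.0142  0.0014 -0.9999] F [-0.2 -0.1  0.4] gap 0.6
```

View pics/z9.png

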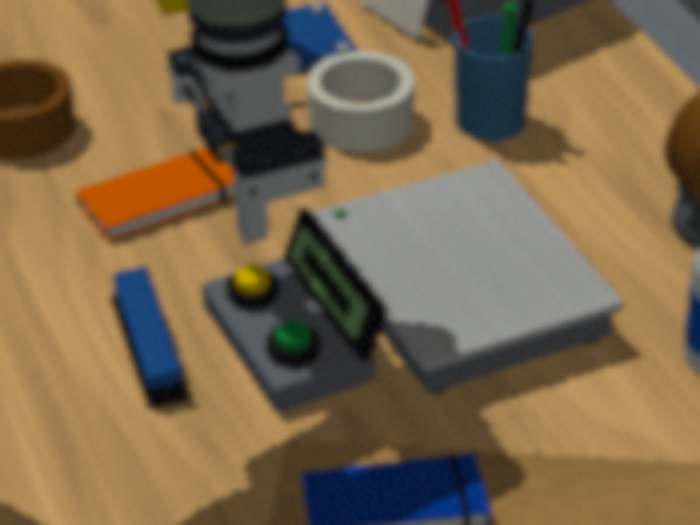

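servo_tool(
  plan=[
    [-8,-5,-8,0,0.8,0,1],
    [0,0,-8,0,0,0,1],
    [0,0,-4,0,0,0,1],
    [0,0,0,0,0,0,1],
  ],
)

```text
time: 15.25
ee_pos: [454.5, 64.4, 60.2]
eef_rot: [0.706, 0.708, 0.002, 0.001]
contact_force: [0.0, -0.4, 0.8]
finger_gap: 0.4
```

```bash
python3 look.py o
```

```text
t 15.25 tcp [454.5  64.4  60.2] yaw 90.14 zax [ 0.0041  0.0012 -1.    ] F [ 0.  -0.4  0.8] gap 0.4
```

servo_tool(
  plan=[
    [-1,0,-6,0,0,0,1],
    [0,0,-5,0,0,0,1],
    [0,0,-4,0,0,0,1],
    [0,0,0,0,0,0,1],
  ],
)

```text
time: 15.75
ee_pos: [453.8, 64.4, 45.1]
eef_rot: [0.706, 0.708, 0.002, 0.001]
contact_force: [-2.4, -0.2, 4.6]
finger_gap: 0.3
```

servo_tool(
  plan=[
    [0,0,-4,0,0,0,1],
    [0,0,-4,0,0,0,1],
    [0,0,-4,0,0,0,1],
  ],
)

```text
time: 16.12
ee_pos: [454.3, 64.4, 43.6]
eef_rot: [0.706, 0.709, -0.0, -0.001]
contact_force: [-14.0, 0.1, 35.1]
finger_gap: 0.4
```

servo_tool(
  plan=[
    [0,0,0,0,0,0,1],
    [0,0,5,0,0,0,1],
  ],
)

```text
time: 16.38
ee_pos: [454.0, 64.4, 50.6]
eef_rot: [0.705, 0.709, -0.001, -0.001]
contact_force: [0.2, 0.8, 0.3]
finger_gap: 0.6
```

```bash
python3 look.py p
```

```text
t 16.38 tcp [454.   64.4  50.6] yaw 90.27 zax [-1.6e-03 -2.0e-04 -1.0e+00] F [0.2 0.8 0.3] gap 0.6
```

servo_tool(
  plan=[
    [0,0,-3,0,0,0,1],
    [0,0,0,0,0,0,1],
  ],
)

```text
time: 16.62
ee_pos: [455.3, 64.4, 47.9]
eef_rot: [0.705, 0.709, 0.0, 0.0]
contact_force: [-1.1, 0.4, 2.8]
finger_gap: 0.4
```

servo_tool(
  plan=[
    [0,0,-2,0,0,0,1],
    [0,0,0,0,0,0,1],
  ],
)

```text
time: 16.88
ee_pos: [455.3, 64.4, 45.6]
eef_rot: [0.706, 0.709, 0.0, 0.0]
contact_force: [-1.2, -0.1, 4.5]
finger_gap: 0.4
```

servo_tool(
  plan=[
    [0,0,-3,0,0,0,1],
  ],
)

```text
time: 17.0
ee_pos: [455.5, 64.4, 43.7]
eef_rot: [0.705, 0.709, -0.0, 0.0]
contact_force: [-9.0, -0.4, 29.7]
finger_gap: 0.3
```

servo_tool(
  plan=[
    [0,0,-3,0,0,0,1],
  ],
)

```text
time: 17.12
ee_pos: [455.6, 64.4, 43.6]
eef_rot: [0.705, 0.709, -0.001, -0.001]
contact_force: [-12.4, -0.1, 37.0]
finger_gap: 0.5
```

servo_tool(
  plan=[
    [0,0,-3,0,0,0,1],
  ],
)

```text
time: 17.25
ee_pos: [455.6, 64.4, 43.7]
eef_rot: [0.705, 0.709, -0.002, -0.001]
contact_force: [-10.9, 0.1, 30.8]
finger_gap: 0.7
```

servo_tool(
  plan=[
    [0,0,0,0,0,0,1],
  ],
)

```text
time: 17.38
ee_pos: [455.3, 64.4, 44.7]
eef_rot: [0.705, 0.709, -0.002, -0.001]
contact_force: [-0.9, -0.1, 4.3]
finger_gap: 0.5
```

servo_tool(
  plan=[
    [0,0,20,0,0,0,1],
    [0,-10,40,0,0,-2,-1],
    [0,-40,40,0,0,-3,-1],
    [3,-45,20,0,0,-3,-1],
    [3,-45,0,0,0,-3,-1],
    [3,-45,0,0,0,-3,-1],
    [3,-30,0,0,0,0,-1],
    [3,-15,0,0,0,0,-1],
    [0,0,0,0,0,0,-1],
  ],
)

```text
time: 18.5
ee_pos: [466.6, -171.5, 162.7]
eef_rot: [0.788, 0.616, -0.003, -0.004]
contact_force: [0.4, 0.6, 0.5]
finger_gap: 76.7
```

```bash
cat > books.py <<'E'
import sys
from h import *
def books(p,zt=dict(blue=22,green=22,black=22,orange=18)):
    H=hsv(p);out={}
    k={"blue":(105,120,130,50),"green":(50,88,110,35),"orange":(5,16,150,110)}
    for n,zz in zt.items():
        if n=="black": m=(H[...,2]<55)
        else:
            a,b,s,v=k[n]; m=(H[...,0]>=a)&(H[...,0]<=b)&(H[...,1]>=s)&(H[...,2]>=v)
        m=cv2.morphologyEx(m.astype(np.uint8),cv2.MORPH_CLOSE,np.ones((5,5)) )
        for mm,s,c in comps(m,600):
            if s[4]>2600: continue
            r=rect("top",mm,zz)
            if 110<r[2]<150 and 50<r[3]<78: out[n]=(r,c.round(0))
    return out
if __name__=="__main__":
    p,d=grab("top",sys.argv[1]); 
    for k,v in books(p).items(): print(k,v[0],v[1])
E
python3 look.py q; python3 books.py q; python3 -c "
from books import *
print(books(np.load('top0.npz')['p']))"
```

```text
t 18.5 tcp [ 466.6 -171.5  162.7] yaw 75.99 zax [-0.0097  0.0031 -0.9999] F [0.4 0.6 0.5] gap 76.7
green [ 389.9 -340.4  128.5   58.4  -18.3] [460. 316.]
black [ 388.9 -340.7  131.5   59.   -18.6] [460. 316.]
orange [433.8 251.7 132.   66.5   7.9] [218. 293.]
{'blue': (array([ 473.5, -186.6,  129.5,   62.4,  -14.7], dtype=float32), array([396., 279.])), 'green': (array([ 391.4, -338.3,  128.8,   62.5,  -16.8], dtype=float32), array([458., 313.])), 'black': (array([ 541.1, -418.5,  130.8,   64.1,  -23.5], dtype=float32), array([489., 253.])), 'orange': (array([433.8, 251.6, 132.1,  66.3,   8. ], dtype=float32), array([218., 293.]))}
```

View pics/top_q.png

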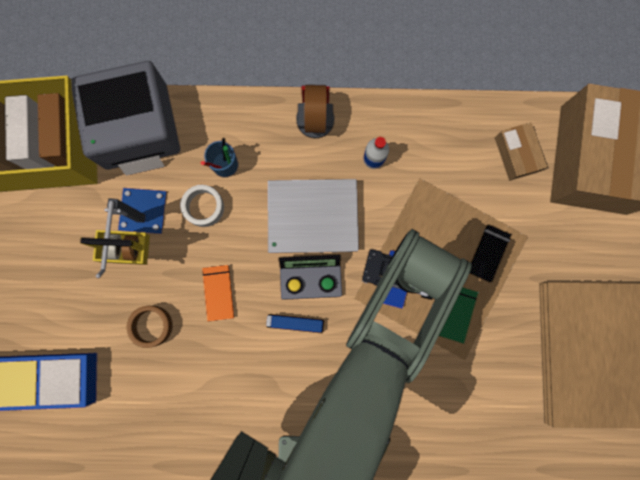

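servo_tool(
  plan=[
    [5,-10,-25,-0.2,-0.5,-0.7,-1],
    [2,-4,-40,0,0,0,-1],
    [0,0,-30,0,0,0,-1],
    [0,0,-20,0,0,0,-1],
    [0,0,0,0,0,0,-1],
  ],
)

```text
time: 19.18
ee_pos: [473.5, -177.4, 44.5]
eef_rot: [0.789, 0.614, 0.0, -0.001]
contact_force: [0.8, 0.1, 0.1]
finger_gap: 94.0
```

```bash
python3 look.py r
```

```text
t 19.18 tcp [ 473.5 -177.4   44.5] yaw 75.8 zax [-9.0e-04  2.4e-03 -1.0e+00] F [0.8 0.1 0.1] gap 94.0
```

servo_tool(
  plan=[
    [0,-10,0,0,0,-0.5,-1],
    [0,0,-15,0,0,0,-1],
    [0,0,-10,0,0,0,-1],
    [0,0,-5,0,0,0,-1],
    [0,0,0,0,0,0,-1],
  ],
)

```text
time: 19.8
ee_pos: [475.6, -188.0, 15.2]
eef_rot: [0.791, 0.611, 0.001, 0.001]
contact_force: [-0.2, 0.0, 0.1]
finger_gap: 93.9
```

```bash
python3 look.py s side; python3 -c "
import cv2
t=cv2.imread('pics/side_s.png')[240:420,240:460]
cv2.imwrite('pics/z10.png',cv2.resize(t,None,fx=3,fy=3,interpolation=cv2.INTER_CUBIC))"
```

```text
t 19.85 tcp [ 475.8 -188.1   15.4] yaw 75.36 zax [ 3.7e-03 -1.0e-04 -1.0e+00] F [-0.   0.5 -0. ] gap 93.9
```

View pics/z10.png

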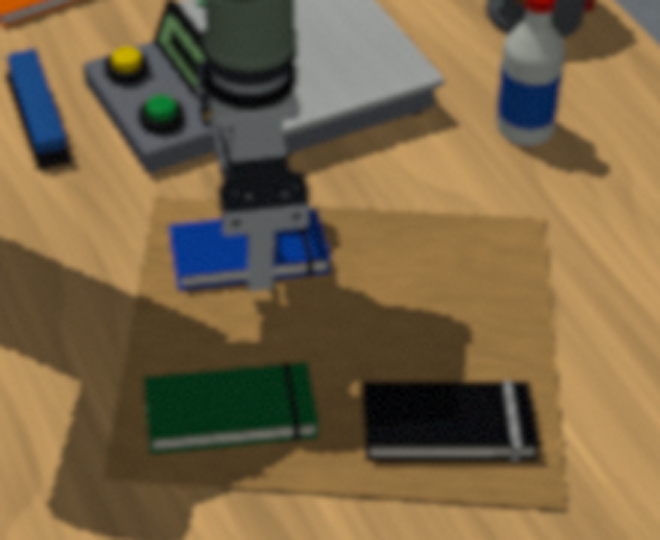

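servo_tool(
  plan=[
    [-2,1,-5,0,0.2,0,-1],
    [0,0,0,0,0,0,1],
    [0,0,0,0,0,0,1],
    [0,0,0,0,0,0,1],
    [0,0,0,0,0,0,1],
    [0,0,0,0,0,0,1],
    [0,0,0,0,0,0,1],
    [0,0,0,0,0,0,1],
  ],
)

```text
time: 20.85
ee_pos: [474.3, -187.3, 10.8]
eef_rot: [0.791, 0.611, 0.0, 0.001]
contact_force: [0.1, -0.1, -0.4]
finger_gap: 63.5
```

```bash
python3 look.py t
```

```text
t 20.85 tcp [ 474.3 -187.3   10.8] yaw 75.36 zax [ 1.4e-03 -8.0e-04 -1.0e+00] F [ 0.1 -0.1 -0.4] gap 63.5
```

servo_tool(
  plan=[
    [0,0,15,0,0,0,1],
    [0,0,30,0,0,0,1],
    [5,0,40,0,0,2,1],
    [20,20,35,0,0,3,1],
    [30,40,0,0,0,4,1],
    [30,40,0,0,0,3,1],
    [30,40,0,0,0,2.5,1],
    [20,40,0,0,0,0,1],
    [10,20,0,0,0,0,1],
    [0,0,0,0,0,0,1],
  ],
)

```text
time: 22.1
ee_pos: [622.4, 18.0, 143.1]
eef_rot: [0.706, 0.708, 0.001, 0.004]
contact_force: [-0.5, 0.1, -1.3]
finger_gap: 63.7
```

```bash
python3 look.py u
```

```text
t 22.1 tcp [622.4  18.  143.1] yaw 90.18 zax [ 0.0066 -0.0044 -1.    ] F [-0.5  0.1 -1.3] gap 63.7
```

servo_tool(
  plan=[
    [2,4,-20,0.2,0.4,0,1],
    [0,0,-30,0,0,0,1],
    [0,0,-20,0,0,0,1],
    [0,0,-8,0,0,0,1],
    [0,0,0,0,0,0,1],
  ],
)

```text
time: 22.72
ee_pos: [619.6, 15.4, 58.4]
eef_rot: [0.709, 0.705, -0.004, -0.002]
contact_force: [-0.6, -0.4, -1.3]
finger_gap: 63.4
```

```bash
python3 look.py v
```

```text
t 22.73 tcp [619.6  15.4  58.4] yaw 89.73 zax [-0.0082 -0.0022 -1.    ] F [-0.6 -0.4 -1.3] gap 63.4
```

servo_tool(
  plan=[
    [1,1,0,0,-0.5,0.3,1],
    [0,0,-4,0,0,0,1],
    [0,0,-2,0,0,0,1],
    [0,0,0,0,0,0,1],
  ],
)

```text
time: 23.22
ee_pos: [622.5, 15.7, 54.5]
eef_rot: [0.707, 0.707, 0.001, 0.003]
contact_force: [-0.3, -0.0, -2.1]
finger_gap: 63.7
```

```bash
python3 look.py w
```

```text
t 23.23 tcp [622.5  15.7  54.5] yaw 90.01 zax [ 0.0055 -0.0028 -1.    ] F [-0.3 -0.  -2.1] gap 63.7
```

servo_tool(
  plan=[
    [0,0,-3,0.1,0.3,0,1],
    [0,0,-1,0,0,0,1],
    [0,0,0,0,0,0,1],
  ],
)

```text
time: 23.6
ee_pos: [623.1, 15.8, 51.9]
eef_rot: [0.707, 0.707, -0.0, 0.001]
contact_force: [-0.1, 0.1, -1.2]
finger_gap: 63.5
```

```bash
python3 look.py x
```

```text
t 23.6 tcp [623.1  15.8  51.9] yaw 90.03 zax [ 0.0013 -0.0013 -1.    ] F [-0.1  0.1 -1.2] gap 63.5
```

servo_tool(
  plan=[
    [0,0,-1,0,0,0,1],
    [0,0,0,0,0,0,1],
  ],
)

```text
time: 23.85
ee_pos: [623.2, 15.8, 51.8]
eef_rot: [0.707, 0.707, -0.0, 0.001]
contact_force: [0.0, -0.7, -2.2]
finger_gap: 63.9
```

servo_tool(
  plan=[
    [0,0,0,0,0,0,-1],
    [0,0,0,0,0,0,-1],
    [0,0,0,0,0,0,-1],
    [0,0,0,0,0,0,-1],
    [0,0,10,0,0,0,-1],
    [0,0,30,0,0,0,-1],
    [0,0,40,0,0,0,-1],
    [0,-20,30,0,0,0,-1],
    [0,-50,0,0,0,-3,-1],
    [-20,-60,0,0,0,-3,-1],
  ],
)

```text
time: 25.1
ee_pos: [605.3, -113.3, 169.4]
eef_rot: [0.741, 0.671, 0.002, 0.004]
contact_force: [0.9, -1.0, 0.3]
finger_gap: 93.8
```

servo_tool(
  plan=[
    [-40,-50,0,0,0,-3,-1],
    [-40,-50,0,0,0,-3,-1],
    [-40,-40,0,0,0,-3,-1],
    [-30,-30,0,0,0,-2,-1],
    [-10,-20,0,0,0,0,-1],
    [0,0,0,0,0,0,-1],
  ],
)

```text
time: 25.85
ee_pos: [443.4, -310.8, 176.2]
eef_rot: [0.806, 0.592, 0.003, 0.01]
contact_force: [-0.3, 0.0, -0.9]
finger_gap: 93.7
```

```bash
python3 look.py y top; python3 -c "
from books import *
p=np.load('top_y.npz')['p']
print(books(p,dict(blue=63,green=22,black=22,orange=18)))"
```

```text
t 25.9 tcp [ 443.8 -310.1  176.2] yaw 72.64 zax [ 0.0165 -0.0126 -0.9998] F [-0.7 -0.8  0.8] gap 94.2
{'blue': (array([620.6,  14.4, 127.7,  60.9,   0.8], dtype=float32), array([315., 216.])), 'orange': (array([433.9, 251.6, 131.8,  66.3,   8. ], dtype=float32), array([218., 293.]))}
```

View pics/top_y.png

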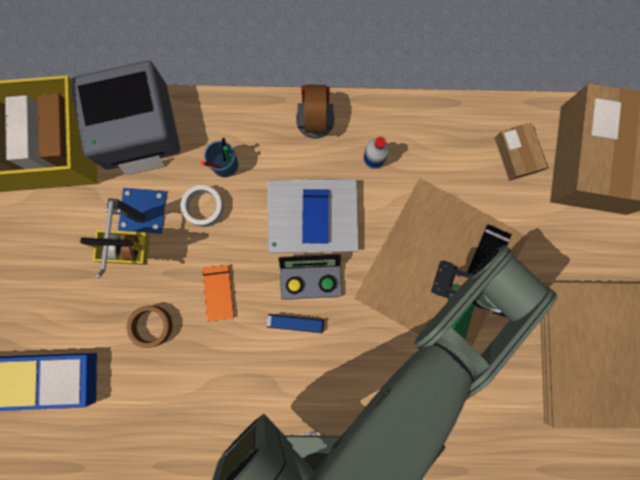

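servo_tool(
  plan=[
    [-25,-14,-15,0.7,0.9,0.6,-1],
    [-20,-12,-25,0,0,0,-1],
    [-8,-3,-35,0,0,0,-1],
    [0,0,-30,0,0,0,-1],
    [0,0,-10,0,0,0,-1],
    [0,0,0,0,0,0,-1],
  ],
)

```text
time: 26.65
ee_pos: [396.2, -335.1, 61.8]
eef_rot: [0.799, 0.601, 0.002, 0.003]
contact_force: [-0.1, -0.3, -0.9]
finger_gap: 93.9
```

```bash
python3 look.py A side; python3 -c "
import cv2
t=cv2.imread('pics/side_A.png')[260:440,200:420]
cv2.imwrite('pics/z11.png',cv2.resize(t,None,fx=3,fy=3,interpolation=cv2.INTER_CUBIC))"
```

```text
t 26.7 tcp [ 396.5 -335.5   62.3] yaw 73.83 zax [ 0.0075 -0.0033 -1.    ] F [-1.1  0.7  0.8] gap 93.9
```

View pics/z11.png

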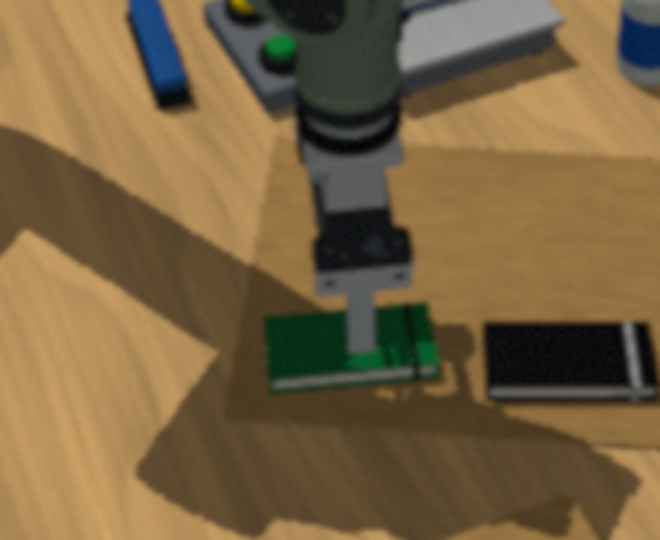

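```bash
python3 -c "
from books import *
for t in ('top_l','top_a'):
  print(books(np.load(t+'.npz')['p']))"
```

```text
{'blue': (array([ 473.4, -186.6,  129.4,   62.4,  -14.6], dtype=float32), array([396., 279.])), 'green': (array([ 391.4, -338.4,  128.9,   62.4,  -17. ], dtype=float32), array([458., 313.])), 'black': (array([ 30.8,  -6.3, 134.3,  61. , -89.5], dtype=float32), array([319., 468.])), 'orange': (array([433.8, 251.6, 132.1,  66.3,   8. ], dtype=float32), array([218., 293.]))}
{'blue': (array([ 473.3, -185.8,  129.2,   60.8,  -14.4], dtype=float32), array([396., 279.])), 'green': (array([ 391.2, -338.1,  129.4,   62.8,  -16.7], dtype=float32), array([458., 313.])), 'black': (array([ 540.8, -418.5,  130.4,   62.8,  -23.5], dtype=float32), array([489., 253.])), 'orange': (array([433.7, 251.4, 131.8,  66.6,   8. ], dtype=float32), array([218., 293.]))}
```

Estimates agree. Descend on green.

servo_tool(
  plan=[
    [-5,-3,-15,0.2,0.4,-0.7,-1],
    [0,0,-15,0,0,0,-1],
    [0,0,-8,0,0,0,-1],
    [0,0,-4,0,0,0,-1],
    [0,0,0,0,0,0,-1],
  ],
)

```text
time: 27.32
ee_pos: [392.9, -340.0, 19.8]
eef_rot: [0.803, 0.596, 0.0, 0.002]
contact_force: [-0.5, -0.2, 0.2]
finger_gap: 94.1
```

```bash
python3 look.py B
```

```text
t 27.32 tcp [ 392.9 -340.    19.8] yaw 73.11 zax [ 0.003 -0.003 -1.   ] F [-0.5 -0.2  0.2] gap 94.1
```

servo_tool(
  plan=[
    [-1,1,-6,0.1,0.2,0,-1],
    [-1,0,-3,0,0,0,-1],
    [0,0,0,0,0,0,1],
    [0,0,0,0,0,0,1],
    [0,0,0,0,0,0,1],
    [0,0,0,0,0,0,1],
    [0,0,0,0,0,0,1],
    [0,0,0,0,0,0,1],
    [0,0,0,0,0,0,1],
  ],
)

```text
time: 28.45
ee_pos: [391.3, -339.6, 11.1]
eef_rot: [0.803, 0.596, -0.001, 0.001]
contact_force: [0.8, 0.1, -1.5]
finger_gap: 63.5
```

```bash
python3 look.py C
```

```text
t 28.45 tcp [ 391.3 -339.6   11.1] yaw 73.11 zax [ 5.0e-04 -2.7e-03 -1.0e+00] F [ 0.8  0.1 -1.5] gap 63.5
```

servo_tool(
  plan=[
    [0,0,15,0,0,0,1],
    [0,0,40,0,0,0,1],
    [10,15,50,0,0,2,1],
    [30,45,30,0,0,3,1],
    [30,45,0,0,0,3,1],
    [30,45,0,0,0,3,1],
    [30,45,0,0,0,3,1],
    [30,45,0,0,0,2.5,1],
    [30,45,0,0,0,0,1],
    [0,0,0,0,0,0,1],
  ],
)

```text
time: 29.7
ee_pos: [587.8, -46.0, 162.2]
eef_rot: [0.707, 0.707, 0.003, 0.008]
contact_force: [-0.9, 0.5, -1.1]
finger_gap: 63.6
```

```bash
python3 look.py D
```

```text
t 29.7 tcp [587.8 -46.  162.2] yaw 89.97 zax [ 0.0147 -0.0074 -0.9999] F [-0.9  0.5 -1.1] gap 63.6
```

servo_tool(
  plan=[
    [15,30,-10,0.4,0.8,0,1],
    [15,28,-20,0,0,0,1],
    [5,5,-25,0,0,0,1],
    [0,0,-10,0,0,0,1],
    [0,0,0,0,0,0,1],
  ],
)

```text
time: 30.32
ee_pos: [622.8, 14.0, 99.8]
eef_rot: [0.708, 0.706, -0.0, 0.002]
contact_force: [0.4, 0.6, -0.4]
finger_gap: 63.4
```

```bash
python3 look.py E
```

```text
t 30.32 tcp [622.8  14.   99.8] yaw 89.82 zax [ 0.0027 -0.0041 -1.    ] F [ 0.4  0.6 -0.4] gap 63.4
```

servo_tool(
  plan=[
    [1,2,-10,0.2,0.2,0.2,1],
    [0,0,-8,0,0,0,1],
    [0,0,-4,0,0,0,1],
    [0,0,0,0,0,0,1],
  ],
)

```text
time: 30.82
ee_pos: [624.8, 14.0, 79.0]
eef_rot: [0.708, 0.706, 0.0, 0.001]
contact_force: [-0.1, 0.4, -1.1]
finger_gap: 63.7
```

```bash
python3 look.py F
```

```text
t 30.82 tcp [624.8  14.   79. ] yaw 89.89 zax [ 0.0024 -0.0012 -1.    ] F [-0.1  0.4 -1.1] gap 63.7
```

servo_tool(
  plan=[
    [-2.5,2,-4,0,0.1,0.1,1],
    [0,0,-2.5,0,0,0,1],
    [0,0,-1,0,0,0,1],
    [0,0,0,0,0,0,1],
  ],
)

```text
time: 31.32
ee_pos: [622.4, 16.3, 71.5]
eef_rot: [0.707, 0.707, 0.0, 0.001]
contact_force: [-0.2, 0.0, -0.8]
finger_gap: 63.7
```

```bash
python3 look.py G
```

```text
t 31.32 tcp [622.4  16.3  71.5] yaw 90.02 zax [ 0.0014 -0.0013 -1.    ] F [-0.2  0.  -0.8] gap 63.7
```

servo_tool(
  plan=[
    [0,0,-1.5,0,0,0,1],
    [0,0,0,0,0,0,1],
  ],
)

```text
time: 31.58
ee_pos: [622.8, 16.2, 70.3]
eef_rot: [0.707, 0.707, 0.0, 0.001]
contact_force: [0.0, -0.1, -1.9]
finger_gap: 63.5
```

servo_tool(
  plan=[
    [0,0,0,0,0,0,-1],
    [0,0,0,0,0,0,-1],
    [0,0,0,0,0,0,-1],
    [0,0,0,0,0,0,-1],
    [0,0,10,0,0,0,-1],
    [0,0,30,0,0,0,-1],
    [0,0,40,0,0,0,-1],
    [0,-30,15,0,0,-3,-1],
    [-5,-60,0,0,0,-4,-1],
    [-10,-60,0,0,0,-4,-1],
  ],
)

```text
time: 32.83
ee_pos: [609.6, -133.1, 173.9]
eef_rot: [0.771, 0.637, 0.002, 0.004]
contact_force: [0.1, 0.1, -0.1]
finger_gap: 93.8
```

servo_tool(
  plan=[
    [-10,-60,0,0,0,-4,-1],
    [-10,-60,0,0,0,-4,-1],
    [-10,-60,0,0,0,-4,-1],
    [-10,-40,0,0,0,0,-1],
    [-5,-30,0,0,0,0,-1],
    [0,0,0,0,0,0,-1],
  ],
)

```text
time: 33.58
ee_pos: [562.3, -396.7, 180.4]
eef_rot: [0.837, 0.548, 0.003, 0.009]
contact_force: [-0.3, 0.7, -0.1]
finger_gap: 94.1
```

```bash
python3 look.py H top side; python3 -c "
from books import *
p=np.load('top_H.npz')['p']
print(books(p,dict(blue=63,green=81,black=22,orange=18)))"
```

```text
t 33.67 tcp [ 563.1 -394.   180.2] yaw 66.57 zax [ 0.0151 -0.0095 -0.9998] F [-0.5 -0.1 -0.5] gap 94.1
{'green': (array([ 6.388e+02, -8.000e-01,  1.291e+02,  6.260e+01,  6.000e-01],
      dtype=float32), array([322., 207.])), 'orange': (array([433.8, 251.5, 132. ,  66.5,   8. ], dtype=float32), array([218., 293.]))}
```

View pics/top_H.png

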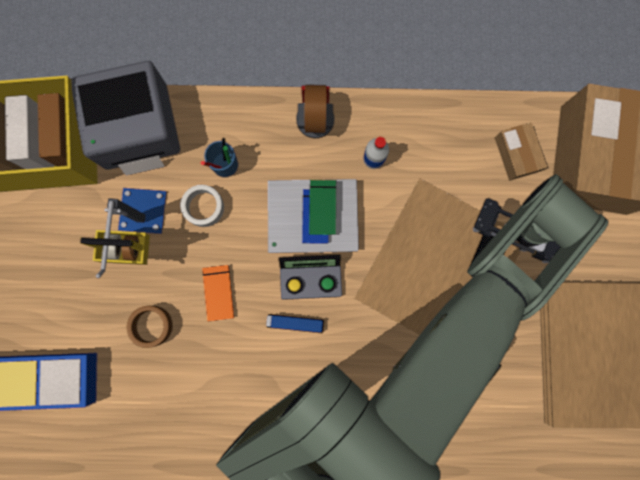

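View pics/side_H.png

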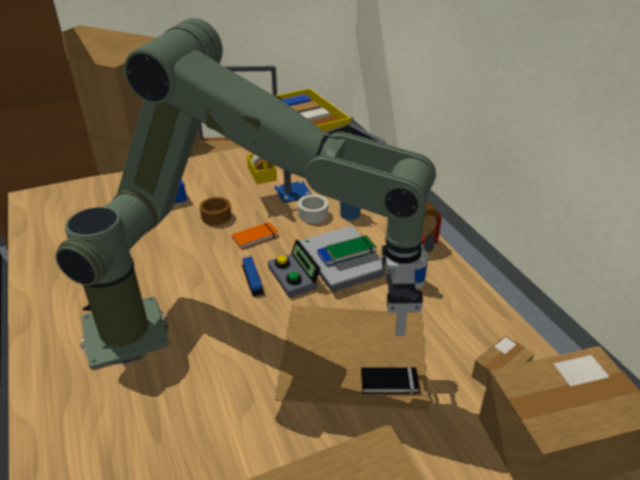

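```bash
python3 -c "
from books import *
for t in ('top_y','top_H'):
  p=np.load(t+'.npz')['p'];H=hsv(p)
  m=(H[...,0]>=105)&(H[...,0]<=120)&(H[...,1]>=130)&(H[...,2]>=50)
  m[:, :260]=0;m[:,370:]=0;m[:170]=0;m[255:]=0
  for mm,s,c in comps(m,50): print(t,s)
"
```

```text
top_y [ 303  190   26   53 1332]
top_H [303 190  25  53 457]
```

servo_tool(
  plan=[
    [5,30,0,0.3,0.5,2,-1],
    [10,55,0,0,0,4,-1],
    [10,60,0,0,0,4,-1],
    [10,60,0,0,0,4,-1],
    [10,60,0,0,0,4,-1],
    [10,60,0,0,0,4,-1],
    [10,50,0,0,0,2,-1],
    [5,10,0,0,0,0,-1],
    [0,0,-20,0,0,0,-1],
    [0,0,0,0,0,0,-1],
  ],
)

```text
time: 34.92
ee_pos: [630.7, 12.4, 161.6]
eef_rot: [0.693, 0.721, 0.004, 0.002]
contact_force: [0.2, 0.1, -0.2]
finger_gap: 93.9
```

```bash
python3 look.py I
```

```text
t 34.92 tcp [630.7  12.4 161.6] yaw 92.32 zax [ 0.0091  0.0026 -1.    ] F [ 0.2  0.1 -0.2] gap 93.9
```

servo_tool(
  plan=[
    [8,-10,-15,-0.1,0.5,-1.6,-1],
    [0,0,-20,0,0,0,-1],
    [0,0,-20,0,0,0,-1],
    [0,0,-8,0,0,0,-1],
    [0,0,0,0,0,0,-1],
  ],
)

```text
time: 35.55
ee_pos: [636.3, -3.1, 93.9]
eef_rot: [0.706, 0.709, -0.001, -0.002]
contact_force: [-0.1, -0.8, 0.3]
finger_gap: 93.7
```

```bash
python3 look.py J
```

```text
t 35.55 tcp [636.3  -3.1  93.9] yaw 90.25 zax [-3.5e-03  9.0e-04 -1.0e+00] F [-0.1 -0.8  0.3] gap 93.7
```

servo_tool(
  plan=[
    [3,4,-8,0,-0.2,0.3,-1],
    [0,0,-7,0,0,0,-1],
    [0,0,-4,0,0,0,-1],
    [0,0,0,0,0,0,-1],
  ],
)

```text
time: 36.05
ee_pos: [640.7, 1.2, 75.5]
eef_rot: [0.703, 0.711, 0.001, 0.001]
contact_force: [1.4, -0.0, -0.1]
finger_gap: 93.8
```

```bash
python3 look.py K side; python3 -c "
import cv2
t=cv2.imread('pics/side_K.png')[180:330,260:460]
cv2.imwrite('pics/z12.png',cv2.resize(t,None,fx=3.5,fy=3.5,interpolation=cv2.INTER_CUBIC))"
```

```text
t 36.1 tcp [640.9   1.1  75.7] yaw 90.59 zax [ 3.9e-03  5.0e-04 -1.0e+00] F [-0.6 -0.1  0. ] gap 94.0
```

View pics/z12.png

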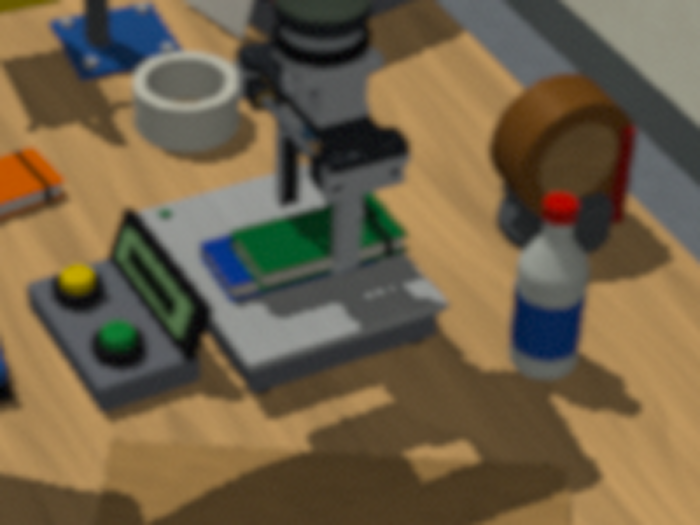

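Good; lower a little and grip.

servo_tool(
  plan=[
    [0,0,-4,0,0.2,0,-1],
    [0,0,0,0,0,0,1],
    [0,0,0,0,0,0,1],
    [0,0,0,0,0,0,1],
    [0,0,0,0,0,0,1],
    [0,0,0,0,0,0,1],
    [0,0,0,0,0,0,1],
    [0,0,0,0,0,0,1],
  ],
)

```text
time: 37.1
ee_pos: [641.6, 0.9, 72.3]
eef_rot: [0.703, 0.711, 0.001, 0.001]
contact_force: [0.1, -0.6, 0.0]
finger_gap: 63.6
```

```bash
python3 look.py L
```

```text
t 37.1 tcp [641.6   0.9  72.3] yaw 90.6 zax [ 1.8e-03  1.0e-04 -1.0e+00] F [ 0.1 -0.6  0. ] gap 63.6
```

servo_tool(
  plan=[
    [0,0,8,0,0,0,1],
    [-9,7,2,0,0,-0.6,1],
    [-9,7,0,0,0,0,1],
    [0,0,0,0,0,0,1],
  ],
)

```text
time: 37.6
ee_pos: [621.4, 16.4, 82.5]
eef_rot: [0.707, 0.707, 0.0, -0.0]
contact_force: [-0.2, -0.2, -2.1]
finger_gap: 63.4
```

```bash
python3 look.py M
```

```text
t 37.6 tcp [621.4  16.4  82.5] yaw 89.96 zax [ 2.e-04  8.e-04 -1.e+00] F [-0.2 -0.2 -2.1] gap 63.4
```

servo_tool(
  plan=[
    [1,0,-5,0,0,0,1],
    [0,0,-3,0,0,0,1],
    [0,0,-2,0,0,0,1],
    [0,0,0,0,0,0,1],
  ],
)

```text
time: 38.1
ee_pos: [622.6, 16.4, 72.2]
eef_rot: [0.707, 0.707, 0.0, -0.0]
contact_force: [-1.1, 0.4, 0.2]
finger_gap: 63.7
```

```bash
python3 look.py N
```

```text
t 38.1 tcp [622.6  16.4  72.2] yaw 89.97 zax [ 2.e-04  7.e-04 -1.e+00] F [-1.1  0.4  0.2] gap 63.7
```

servo_tool(
  plan=[
    [0,0,0,0,0,0,-1],
    [0,0,0,0,0,0,-1],
    [0,0,0,0,0,0,-1],
    [0,0,0,0,0,0,-1],
    [0,0,10,0,0,0,-1],
    [0,0,30,0,0,0,-1],
    [0,0,40,0,0,0,-1],
    [0,-30,15,0,0,-3,-1],
    [-5,-60,0,0,0,-4,-1],
    [-10,-60,0,0,0,-4,-1],
  ],
)

```text
time: 39.35
ee_pos: [609.5, -133.2, 175.2]
eef_rot: [0.771, 0.637, 0.003, 0.003]
contact_force: [-0.1, -0.3, 0.6]
finger_gap: 93.9
```

servo_tool(
  plan=[
    [-10,-60,0,0,0,-4,-1],
    [-10,-60,0,0,0,-4,-1],
    [-10,-60,0,0,0,-4,-1],
    [-10,-40,0,0,0,0,-1],
    [-5,-30,0,0,0,0,-1],
    [0,0,0,0,0,0,-1],
  ],
)

```text
time: 40.1
ee_pos: [562.2, -396.7, 181.8]
eef_rot: [0.837, 0.547, 0.004, 0.007]
contact_force: [0.1, 0.0, -0.1]
finger_gap: 93.9
```

```bash
python3 look.py O top; python3 -c "
from books import *
p=np.load('top_O.npz')['p']
print(books(p,dict(blue=63,green=81,black=22,orange=18)))
import cv2
t=p[170:270,250:380,::-1]
cv2.imwrite('pics/z13.png',cv2.resize(t,None,fx=5,fy=5,interpolation=cv2.INTER_CUBIC))"
```

```text
t 40.15 tcp [ 562.6 -395.3  181.8] yaw 66.43 zax [ 0.0145 -0.0078 -0.9999] F [ 0.8 -0.8  0.5] gap 94.0
{'green': (array([621.4,  15.7, 128.5,  57.8,   0.8], dtype=float32), array([315., 215.])), 'orange': (array([433.8, 251.5, 132. ,  66.5,   8. ], dtype=float32), array([218., 293.]))}
```

View pics/z13.png

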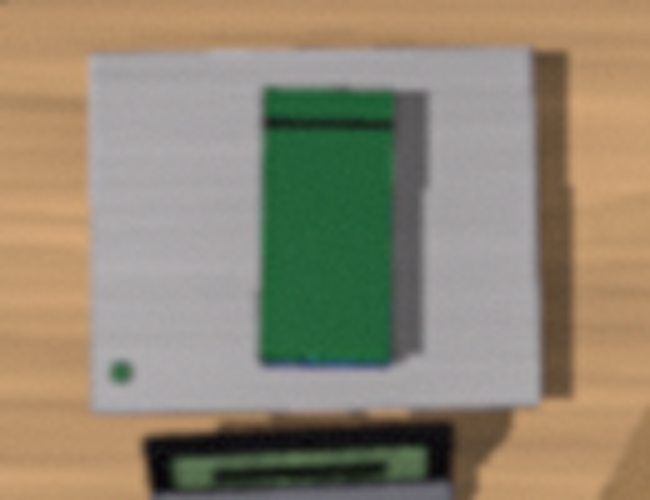

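servo_tool(
  plan=[
    [-10,-12,-20,0.4,0.8,0,-1],
    [-10,-10,-30,0,0,0,-1],
    [-2,-2,-35,0,0,0,-1],
    [0,0,-25,0,0,0,-1],
    [0,0,-10,0,0,0,-1],
    [0,0,0,0,0,0,-1],
  ],
)

```text
time: 40.9
ee_pos: [538.4, -413.5, 53.8]
eef_rot: [0.834, 0.551, -0.001, -0.003]
contact_force: [0.4, -0.4, -0.2]
finger_gap: 94.1
```

```bash
python3 look.py P side; python3 -c "
import cv2
t=cv2.imread('pics/side_P.png')[280:440,280:480]
cv2.imwrite('pics/z14.png',cv2.resize(t,None,fx=3.5,fy=3.5,interpolation=cv2.INTER_CUBIC))"
```

```text
t 40.95 tcp [ 538.7 -413.7   54.5] yaw 66.9 zax [-0.0051  0.0036 -1.    ] F [ 0.7  0.1 -0. ] gap 94.0
```

View pics/z14.png

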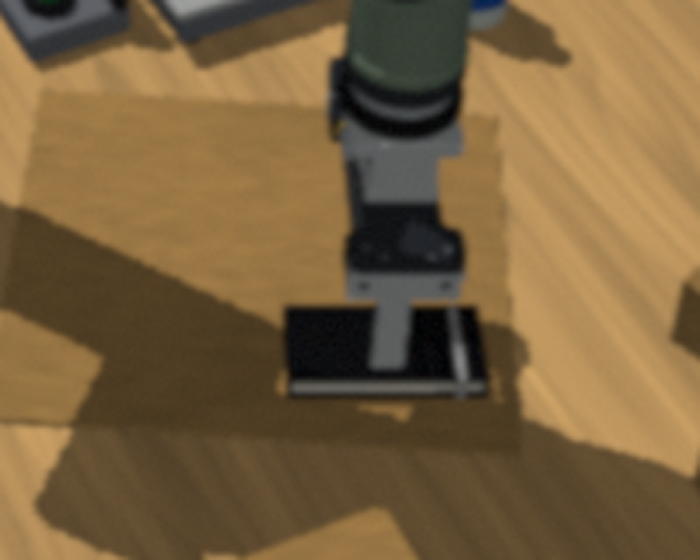

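servo_tool(
  plan=[
    [2,-5,-12,-0.2,-0.3,-0.4,-1],
    [0,0,-12,0,0,0,-1],
    [0,0,-7,0,0,0,-1],
    [0,0,-3,0,0,0,-1],
    [0,0,0,0,0,0,-1],
  ],
)

```text
time: 41.58
ee_pos: [542.7, -420.6, 21.3]
eef_rot: [0.836, 0.548, 0.001, 0.003]
contact_force: [0.2, 0.4, -0.0]
finger_gap: 93.7
```

```bash
python3 look.py Q
```

```text
t 41.58 tcp [ 542.7 -420.6   21.3] yaw 66.5 zax [ 0.0044 -0.0041 -1.    ] F [ 0.2  0.4 -0. ] gap 93.7
```

servo_tool(
  plan=[
    [-1,1,-6,0.2,0.3,0,-1],
    [0,0,-4,0,0,0,-1],
    [0,0,0,0,0,0,1],
    [0,0,0,0,0,0,1],
    [0,0,0,0,0,0,1],
    [0,0,0,0,0,0,1],
    [0,0,0,0,0,0,1],
    [0,0,0,0,0,0,1],
    [0,0,0,0,0,0,1],
  ],
)

```text
time: 42.7
ee_pos: [542.1, -420.0, 11.5]
eef_rot: [0.836, 0.548, -0.0, 0.001]
contact_force: [0.1, -0.4, -0.0]
finger_gap: 63.3
```

```bash
python3 look.py R
```

```text
t 42.7 tcp [ 542.1 -420.    11.5] yaw 66.5 zax [-1.0e-04 -1.5e-03 -1.0e+00] F [ 0.1 -0.4 -0. ] gap 63.3
```

servo_tool(
  plan=[
    [0,0,15,0,0,0,1],
    [0,0,40,0,0,0,1],
    [5,15,50,0,0,2,1],
    [10,40,40,0,0,3.5,1],
    [10,55,5,0,0,4,1],
    [10,55,0,0,0,4,1],
    [10,55,0,0,0,4,1],
    [10,55,0,0,0,4,1],
    [10,55,0,0,0,2,1],
    [0,0,0,0,0,0,1],
  ],
)

```text
time: 43.95
ee_pos: [608.7, -80.9, 177.5]
eef_rot: [0.703, 0.711, 0.003, 0.007]
contact_force: [0.9, -0.1, -0.2]
finger_gap: 63.6
```

```bash
python3 look.py S
```

```text
t 43.95 tcp [608.7 -80.9 177.5] yaw 90.61 zax [ 0.0132 -0.0054 -0.9999] F [ 0.9 -0.1 -0.2] gap 63.6
```

servo_tool(
  plan=[
    [5,30,-5,0.3,0.7,-0.6,1],
    [5,45,-15,0,0,0,1],
    [3,20,-25,0,0,0,1],
    [0,0,-15,0,0,0,1],
    [0,0,0,0,0,0,1],
  ],
)

```text
time: 44.58
ee_pos: [623.7, 11.1, 121.0]
eef_rot: [0.709, 0.706, 0.001, 0.004]
contact_force: [0.2, -0.1, -1.3]
finger_gap: 63.7
```

```bash
python3 look.py T
```

```text
t 44.58 tcp [623.7  11.1 121. ] yaw 89.76 zax [ 0.0073 -0.0051 -1.    ] F [ 0.2 -0.1 -1.3] gap 63.7
```

servo_tool(
  plan=[
    [0,5,-10,0.3,0.4,0.2,1],
    [0,0,-8,0,0,0,1],
    [0,0,-4,0,0,0,1],
    [0,0,0,0,0,0,1],
  ],
)

```text
time: 45.08
ee_pos: [625.2, 12.7, 99.9]
eef_rot: [0.709, 0.705, 0.001, 0.001]
contact_force: [-0.0, -0.4, -0.6]
finger_gap: 63.6
```

```bash
python3 look.py U
```

```text
t 45.08 tcp [625.2  12.7  99.9] yaw 89.74 zax [ 3.3e-03 -7.0e-04 -1.0e+00] F [-0.  -0.4 -0.6] gap 63.6
```

servo_tool(
  plan=[
    [-1,3.5,-5,0,0.2,0.3,1],
    [0,0,-3,0,0,0,1],
    [0,0,-1.5,0,0,0,1],
    [0,0,0,0,0,0,1],
  ],
)

```text
time: 45.58
ee_pos: [624.5, 16.6, 90.3]
eef_rot: [0.707, 0.708, -0.0, 0.0]
contact_force: [-1.0, -1.0, -1.6]
finger_gap: 63.7
```

```bash
python3 look.py V
```

```text
t 45.58 tcp [624.5  16.6  90.3] yaw 90.07 zax [ 6.e-04 -8.e-04 -1.e+00] F [-1.  -1.  -1.6] gap 63.7
```

servo_tool(
  plan=[
    [-0.5,0,-1.5,0,0,0,1],
    [0,0,0,0,0,0,1],
  ],
)

```text
time: 45.82
ee_pos: [624.1, 16.6, 88.9]
eef_rot: [0.707, 0.708, 0.0, 0.001]
contact_force: [0.1, 0.1, -2.3]
finger_gap: 63.6
```

servo_tool(
  plan=[
    [0,0,0,0,0,0,-1],
    [0,0,0,0,0,0,-1],
    [0,0,0,0,0,0,-1],
    [0,0,0,0,0,0,-1],
    [0,0,10,0,0,0,-1],
    [0,0,30,0,0,0,-1],
    [0,0,40,0,0,0,-1],
    [-15,30,15,0,0,2,-1],
    [-30,50,0,0,0,2,-1],
    [-40,50,0,0,0,2,-1],
  ],
)

```text
time: 47.08
ee_pos: [542.0, 145.9, 192.6]
eef_rot: [0.67, 0.742, 0.003, 0.004]
contact_force: [0.3, 1.3, 0.1]
finger_gap: 93.9
```

servo_tool(
  plan=[
    [-40,40,0,0,0,2,-1],
    [-30,30,0,0,0,0,-1],
    [-15,20,0,0,0,0,-1],
    [0,0,0,0,0,0,-1],
  ],
)

```text
time: 47.58
ee_pos: [452.5, 241.9, 197.0]
eef_rot: [0.654, 0.756, 0.007, 0.005]
contact_force: [0.6, -0.0, 0.3]
finger_gap: 93.8
```

```bash
python3 look.py W top side; python3 -c "
from books import *
p=np.load('top_W.npz')['p']
print(books(p,dict(blue=63,green=81,black=99,orange=18)))"
```

```text
t 47.67 tcp [453.8 240.7 196.9] yaw 98.1 zax [ 0.0168  0.0024 -0.9999] F [ 0.3 -0.4 -0.4] gap 94.3
{'black': (array([ 50.2,  -8.7, 133.9,  57.8, -89.5], dtype=float32), array([319., 468.]))}
```

View pics/top_W.png

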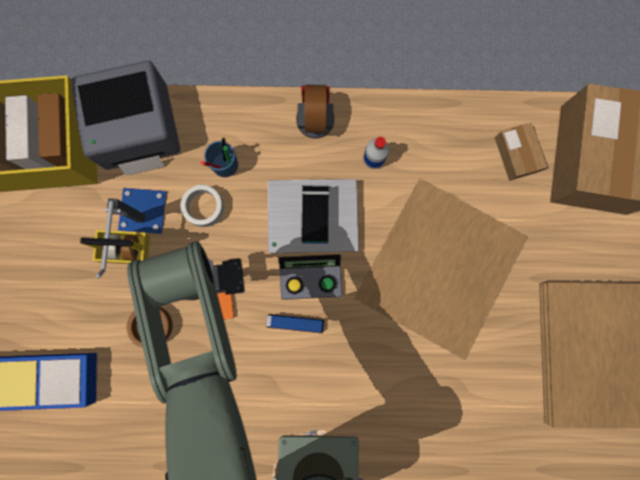

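View pics/side_W.png

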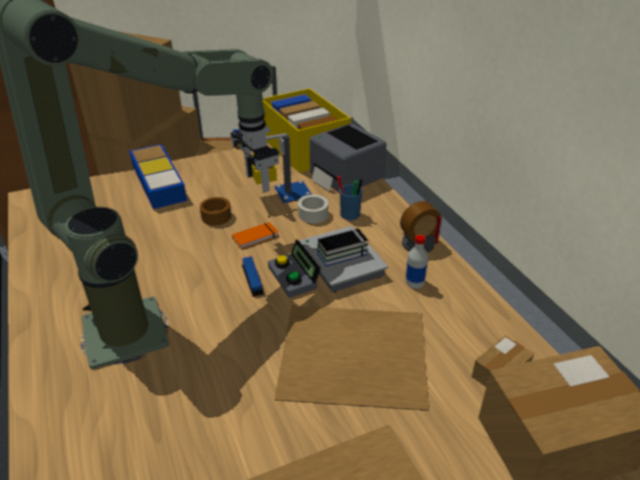

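```bash
python3 -c "
from books import *
p=np.load('top_W.npz')['p'];q=p.copy();H=hsv(p)
m=(H[...,2]<75);m[:,:290]=0;m[:,345:]=0;m[:175]=0;m[250:]=0
m=cv2.morphologyEx(m.astype(np.uint8),cv2.MORPH_CLOSE,np.ones((7,7)))
for mm,s,c in comps(m,300): print(s,rect('top',mm,99))
t=p[170:270,250:380,::-1]
cv2.imwrite('pics/z15.png',cv2.resize(t,None,fx=5,fy=5,interpolation=cv2.INTER_CUBIC))"
```

```text
[ 301  186   29   57 1519] [ 6.198e+02  1.550e+01  1.354e+02  6.370e+01 -4.000e-01]
```

View pics/z15.png

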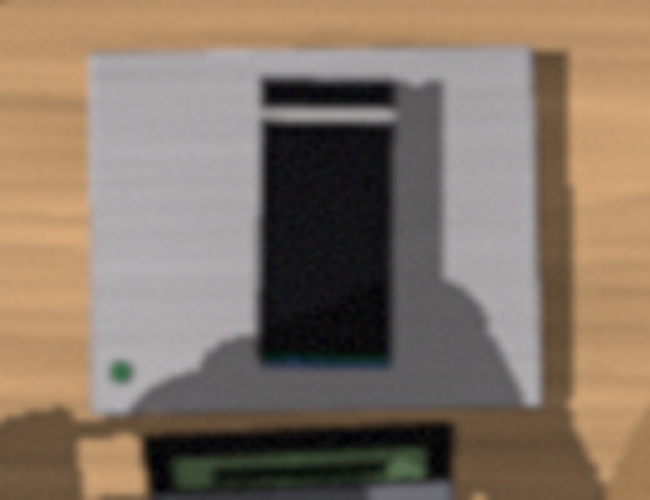

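servo_tool(
  plan=[
    [-10,6,-20,-0.1,0.9,0,-1],
    [-8,5,-35,0,0,0,-1],
    [-2,0,-40,0,0,0,-1],
    [0,0,-30,0,0,0,-1],
    [0,0,-15,0,0,0,-1],
    [0,0,0,0,0,0,-1],
  ],
)

```text
time: 48.42
ee_pos: [432.2, 247.8, 47.9]
eef_rot: [0.659, 0.752, -0.002, -0.002]
contact_force: [0.3, 0.4, 0.1]
finger_gap: 94.2
```

```bash
python3 look.py X side; python3 -c "
import cv2
t=cv2.imread('pics/side_X.png')[160:300,170:350]
cv2.imwrite('pics/z16.png',cv2.resize(t,None,fx=4,fy=4,interpolation=cv2.INTER_CUBIC))"
```

```text
t 48.48 tcp [432.9 248.   48.7] yaw 97.61 zax [-0.0042 -0.001  -1.    ] F [-0.6 -0.1  0.4] gap 94.3
```

View pics/z16.png

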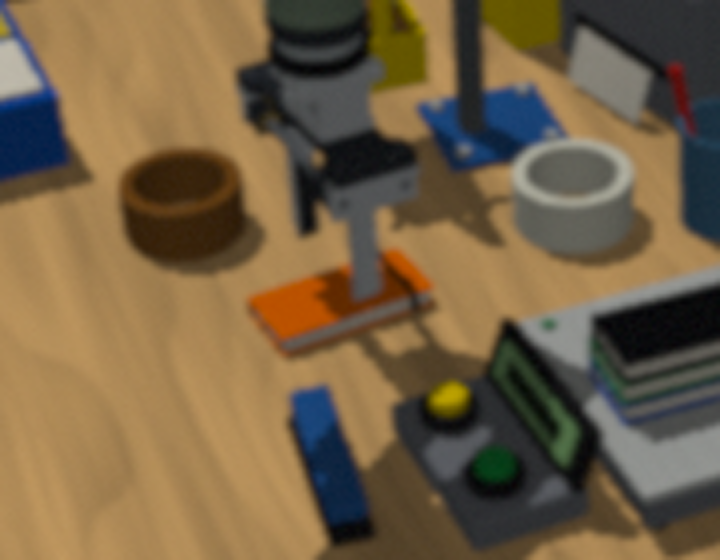

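servo_tool(
  plan=[
    [1,3,-12,0,-0.2,0.4,-1],
    [0,0,-12,0,0,0,-1],
    [0,0,-6,0,0,0,-1],
    [0,0,-2,0,0,0,-1],
    [0,0,0,0,0,0,-1],
  ],
)

```text
time: 49.1
ee_pos: [437.0, 252.4, 17.5]
eef_rot: [0.656, 0.755, 0.002, 0.002]
contact_force: [0.2, 0.1, -0.0]
finger_gap: 94.3
```

```bash
python3 look.py Y
```

```text
t 49.1 tcp [437.  252.4  17.5] yaw 98.03 zax [ 0.0057  0.0013 -1.    ] F [ 0.2  0.1 -0. ] gap 94.3
```

servo_tool(
  plan=[
    [-2.5,0,-6,-0.1,0.3,0,-1],
    [0,0,-4,0,0,0,-1],
    [0,0,0,0,0,0,1],
    [0,0,0,0,0,0,1],
    [0,0,0,0,0,0,1],
    [0,0,0,0,0,0,1],
    [0,0,0,0,0,0,1],
    [0,0,0,0,0,0,1],
    [0,0,0,0,0,0,1],
  ],
)

```text
time: 50.22
ee_pos: [434.9, 252.6, 7.5]
eef_rot: [0.656, 0.755, 0.0, 0.001]
contact_force: [-0.4, 0.5, -0.5]
finger_gap: 63.8
```

```bash
python3 look.py Z
```

```text
t 50.23 tcp [434.9 252.6   7.5] yaw 98.02 zax [ 0.0014  0.     -1.    ] F [-0.4  0.5 -0.5] gap 63.8
```

servo_tool(
  plan=[
    [0,0,15,0,0,0,1],
    [0,0,40,0,0,0,1],
    [0,0,50,0,0,0,1],
    [10,-15,50,0,0,-2,1],
    [30,-38,20,0,0,-2,1],
    [35,-45,0,0,0,-2,1],
    [35,-45,0,0,0,-2,1],
    [30,-40,0,0,0,0,1],
    [10,-10,0,0,0,0,1],
    [0,0,0,0,0,0,1],
  ],
)

```text
time: 51.48
ee_pos: [587.0, 53.4, 198.4]
eef_rot: [0.707, 0.707, 0.004, 0.003]
contact_force: [-0.6, -0.0, -1.3]
finger_gap: 63.7
```

```bash
python3 look.py aa
```

```text
t 51.48 tcp [587.   53.4 198.4] yaw 89.95 zax [ 1.010e-02  6.000e-04 -9.999e-01] F [-0.6 -0.  -1.3] gap 63.7
```

servo_tool(
  plan=[
    [15,-15,-10,0,0.5,0,1],
    [15,-15,-15,0,0,0,1],
    [5,-5,-20,0,0,0,1],
    [0,0,-15,0,0,0,1],
    [0,0,0,0,0,0,1],
  ],
)

```text
time: 52.1
ee_pos: [617.9, 25.4, 136.5]
eef_rot: [0.705, 0.71, 0.0, -0.002]
contact_force: [-0.4, 0.8, -0.7]
finger_gap: 63.8
```

```bash
python3 look.py ab top;  python3 -c "
import cv2
t=cv2.imread('pics/top_ab.png')[160:280,240:400]
cv2.imwrite('pics/z17.png',cv2.resize(t,None,fx=4,fy=4,interpolation=cv2.INTER_CUBIC))"
```

```text
t 52.15 tcp [618.5  25.4 137.4] yaw 90.4 zax [-0.0014  0.0039 -1.    ] F [ 0.3  0.4 -0.2] gap 63.6
```

View pics/z17.png

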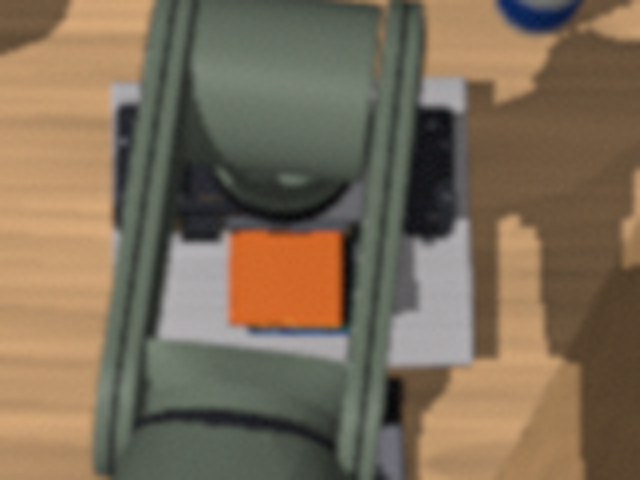

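servo_tool(
  plan=[
    [4,-9,-8,-0.2,0,-0.4,1],
    [0,0,-8,0,0,0,1],
    [0,0,-4,0,0,0,1],
    [0,0,0,0,0,0,1],
  ],
)

```text
time: 52.65
ee_pos: [623.5, 16.2, 117.8]
eef_rot: [0.707, 0.707, 0.001, 0.001]
contact_force: [0.8, 0.8, -0.7]
finger_gap: 63.5
```

```bash
python3 look.py ac
```

```text
t 52.65 tcp [623.5  16.2 117.8] yaw 90.0 zax [ 0.0014 -0.     -1.    ] F [ 0.8  0.8 -0.7] gap 63.5
```

servo_tool(
  plan=[
    [0,0,-5,0,0,0,1],
    [0,0,-3,0,0,0,1],
    [0,0,-1.5,0,0,0,1],
    [0,0,0,0,0,0,1],
  ],
)

```text
time: 53.15
ee_pos: [623.8, 16.3, 108.2]
eef_rot: [0.707, 0.707, 0.001, 0.001]
contact_force: [-0.1, 0.2, -1.5]
finger_gap: 63.7
```

```bash
python3 look.py ad
```

```text
t 53.15 tcp [623.8  16.3 108.2] yaw 90.01 zax [ 2.3e-03 -1.0e-04 -1.0e+00] F [-0.1  0.2 -1.5] gap 63.7
```

Lower the last bit, release, and retreat towards the terminal's side.

servo_tool(
  plan=[
    [-0.5,0,-1.5,0,0.1,0,1],
    [0,0,0,0,0,0,1],
  ],
)

```text
time: 53.4
ee_pos: [623.4, 16.3, 106.7]
eef_rot: [0.707, 0.707, 0.0, 0.0]
contact_force: [0.1, 0.1, -0.6]
finger_gap: 63.6
```

servo_tool(
  plan=[
    [0,0,0,0,0,0,-1],
    [0,0,0,0,0,0,-1],
    [0,0,0,0,0,0,-1],
    [0,0,0,0,0,0,-1],
    [0,0,10,0,0,0,-1],
    [0,0,30,0,0,0,-1],
    [0,0,40,0,0,0,-1],
    [-15,-30,15,0,0,0,1],
    [-30,-50,0,0,0,0,1],
    [-40,-50,0,0,0,0,1],
  ],
)

```text
time: 54.65
ee_pos: [540.8, -113.6, 210.5]
eef_rot: [0.704, 0.71, 0.002, 0.004]
contact_force: [0.9, -1.3, -0.0]
finger_gap: 67.5
```

servo_tool(
  plan=[
    [-40,-50,0,0,0,0,1],
    [-30,-30,0,0,0,0,1],
    [0,0,0,0,0,0,1],
  ],
)

```text
time: 55.02
ee_pos: [469.1, -197.1, 213.9]
eef_rot: [0.706, 0.708, 0.003, 0.007]
contact_force: [-0.2, -0.0, 0.0]
finger_gap: 37.4
```

```bash
python3 look.py ae top side; python3 -c "
from books import *
p=np.load('top_ae.npz')['p'];H=hsv(p)
print(books(p,dict(orange=117)))
a=cv2.resize(p[170:270,250:380,::-1],None,fx=3,fy=3,interpolation=cv2.INTER_CUBIC)
s=np.load('side_ae.npz')['p'][190:290,280:410,::-1]
cv2.imwrite('pics/z18.png',np.hstack([a,cv2.resize(s,None,fx=3,fy=3,interpolation=cv2.INTER_CUBIC)]))"
```

```text
t 55.12 tcp [ 470.8 -195.5  213.9] yaw 90.35 zax [ 0.0149 -0.006  -0.9999] F [ 0.3 -0.3 -0.1] gap 29.4
{'orange': (array([620.5,  15.7, 130.3,  60.7,   0.7], dtype=float32), array([315., 213.]))}
```

View pics/z18.png

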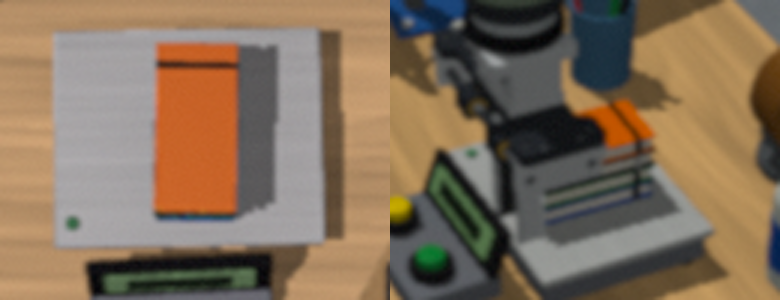

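View pics/top_ae.png

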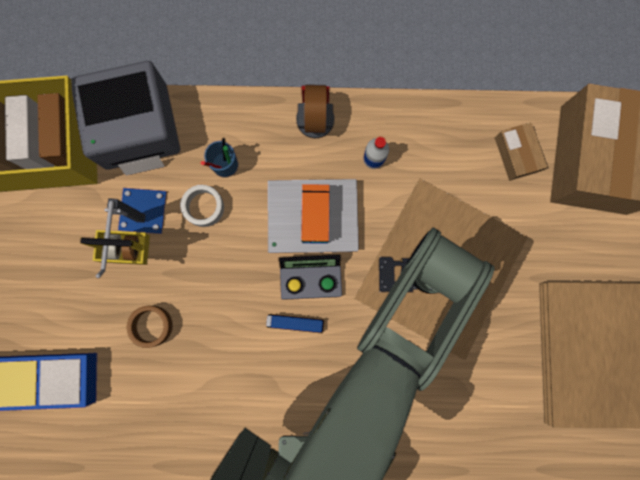

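servo_tool(
  plan=[
    [-2,30,0,0.3,0.8,0,1],
    [-4,45,-10,0,0,0,1],
    [-4,50,-20,0,0,0,1],
    [-3,40,-20,0,0,0,1],
    [0,10,-30,0,0,0,1],
    [0,0,-30,0,0,0,1],
    [0,0,-15,0,0,0,1],
    [0,0,0,0,0,0,1],
  ],
)

```text
time: 56.12
ee_pos: [464.8, -5.0, 89.2]
eef_rot: [0.699, 0.715, 0.004, 0.003]
contact_force: [0.3, 0.4, -0.4]
finger_gap: 0.6
```

```bash
python3 look.py af
```

```text
t 56.12 tcp [464.8  -5.   89.2] yaw 91.31 zax [ 0.0106  0.001  -0.9999] F [ 0.3  0.4 -0.4] gap 0.6
```

servo_tool(
  plan=[
    [-5,-10,-12,0,0.6,-1.3,1],
    [0,0,-10,0,0,0,1],
    [0,0,-5,0,0,0,1],
    [0,0,0,0,0,0,1],
  ],
)

```text
time: 56.62
ee_pos: [462.1, -16.8, 62.9]
eef_rot: [0.708, 0.706, 0.001, 0.002]
contact_force: [-0.6, -0.2, 0.3]
finger_gap: 0.4
```

```bash
python3 look.py ag side;  python3 -c "
import cv2
t=cv2.imread('pics/side_ag.png')[180:320,230:410]
cv2.imwrite('pics/z19.png',cv2.resize(t,None,fx=4,fy=4,interpolation=cv2.INTER_CUBIC))"
```

```text
t 56.67 tcp [462.3 -16.8  63.2] yaw 89.84 zax [ 4.9e-03 -4.0e-04 -1.0e+00] F [-0.   0.4  0.4] gap 0.1
```

View pics/z19.png

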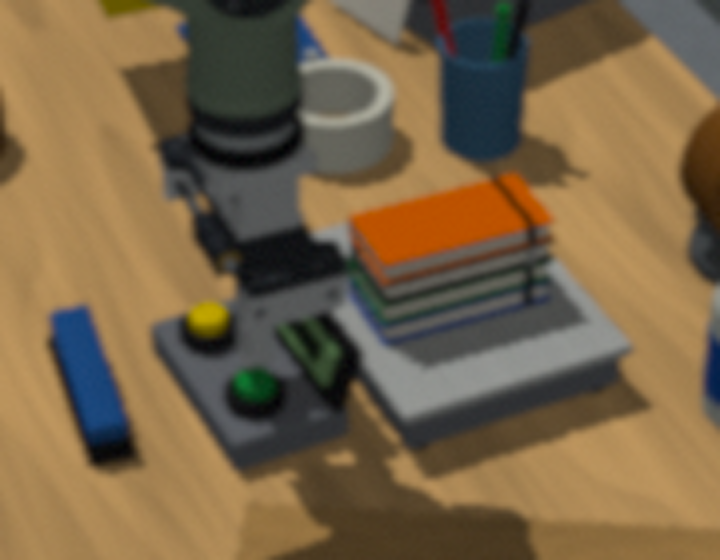

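```bash
python3 -c "
from h import *
for X in ([462,-17,63],[462,-17,48],[454,64,48],[462,-17,140],[624,16,117]): q=proj('side',X); print(X,q.round(1),((q-[230,180])*4).round(0))
p,d=grab('side','ah')
t=p[150:330,200:420,::-1]
cv2.imwrite('pics/z20.png',cv2.resize(t,None,fx=3.5,fy=3.5,interpolation=cv2.INTER_CUBIC))
print(cloud('side',d)[250:280:4,290:306:4].round(0).tolist())
"
```

```text
[462, -17, 63] [293.2 270.2] [253. 361.]
[462, -17, 48] [293.4 274.4] [254. 378.]
[454, 64, 48] [280.5 258.3] [202. 313.]
[462, -17, 140] [292.3 248. ] [249. 272.]
[624, 16, 117] [341.9 233.8] [448. 215.]
[[[428.0, -94.0, 199.0], [436.0, -102.0, 203.0], [444.0, -108.0, 204.0], [456.0, -104.0, 198.0]], [[428.0, -93.0, 186.0], [435.0, -102.0, 190.0], [446.0, -102.0, 187.0], [457.0, -102.0, 183.0]], [[428.0, -92.0, 173.0], [435.0, -101.0, 176.0], [448.0, -97.0, 169.0], [458.0, -99.0, 168.0]], [[451.0, -24.0, 101.0], [436.0, -98.0, 161.0], [500.0, 45.0, 33.0], [506.0, 28.0, 44.0]], [[451.0, -22.0, 85.0], [460.0, -30.0, 89.0], [494.0, 31.0, 31.0], [502.0, 20.0, 37.0]], [[453.0, -15.0, 65.0], [459.0, -30.0, 75.0], [489.0, 19.0, 27.0], [498.0, 11.0, 30.0]], [[453.0, -13.0, 50.0], [464.0, -17.0, 49.0], [478.0, -11.0, 39.0], [493.0, -2.0, 28.0]], [[448.0, -27.0, 48.0], [460.0, -26.0, 42.0], [472.0, -25.0, 38.0], [486.0, -20.0, 29.0]]]
```

View pics/z20.png

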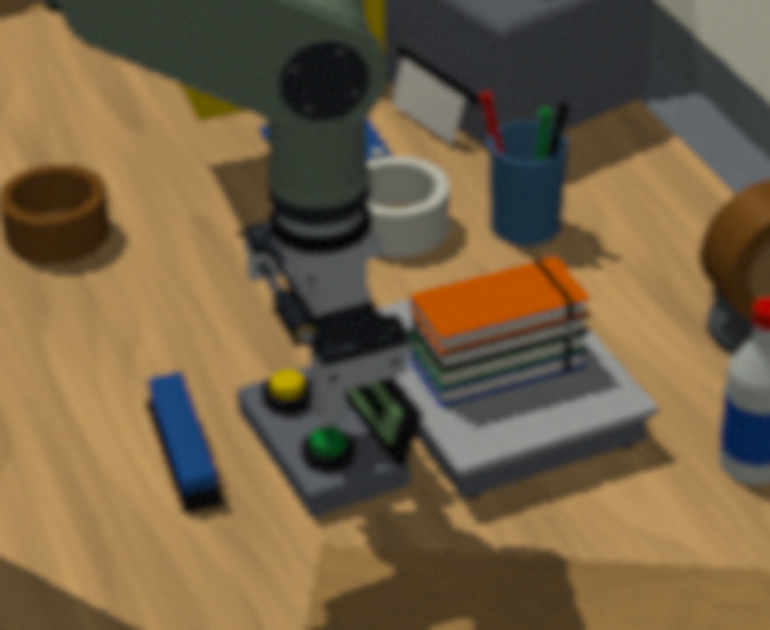

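servo_tool(
  plan=[
    [-3,1,-6,0,0.3,0,1],
    [0,0,-5,0,0,0,1],
    [0,0,-4,0,0,0,1],
    [0,0,-3,0,0,0,1],
  ],
)

```text
time: 57.22
ee_pos: [460.2, -15.8, 45.5]
eef_rot: [0.708, 0.706, 0.0, 0.001]
contact_force: [-1.6, 0.4, 4.9]
finger_gap: 0.2
```

servo_tool(
  plan=[
    [0,0,-3,0,0,0,1],
  ],
)

```text
time: 57.35
ee_pos: [460.4, -15.8, 43.8]
eef_rot: [0.708, 0.706, -0.0, 0.001]
contact_force: [-8.9, 1.1, 28.0]
finger_gap: 0.2
```

servo_tool(
  plan=[
    [0,0,-3,0,0,0,1],
  ],
)

```text
time: 57.48
ee_pos: [460.5, -15.8, 43.6]
eef_rot: [0.708, 0.707, -0.001, 0.0]
contact_force: [-11.7, 1.9, 34.5]
finger_gap: 0.4
```

servo_tool(
  plan=[
    [0,0,-2,0,0,0,1],
  ],
)

```text
time: 57.6
ee_pos: [460.4, -15.8, 44.0]
eef_rot: [0.707, 0.707, -0.001, -0.0]
contact_force: [-8.1, 0.9, 16.9]
finger_gap: 0.5
```

Fully pressed; retreat and check.

servo_tool(
  plan=[
    [0,0,0,0,0,0,1],
    [0,0,15,0,0,0,1],
    [0,0,40,0,0,0,1],
    [0,0,50,0,0,0,1],
    [0,-40,30,0,0,0,1],
    [0,-50,0,0,0,0,1],
    [0,-50,0,0,0,0,1],
    [0,-50,0,0,0,0,1],
    [0,-50,0,0,0,0,1],
    [0,0,0,0,0,0,1],
  ],
)

```text
time: 58.85
ee_pos: [460.0, -262.7, 189.9]
eef_rot: [0.706, 0.708, -0.0, 0.003]
contact_force: [0.1, 0.2, -0.4]
finger_gap: 0.9
```

```bash
python3 look.py ai top side; python3 -c "
from books import *
p=np.load('top_ai.npz')['p'];print(books(p,dict(orange=117)))
s=np.load('side_ai.npz')['p'][:,:,::-1]
a=cv2.resize(p[170:290,80:380,::-1],None,fx=2.6,fy=2.6,interpolation=cv2.INTER_CUBIC)
b=cv2.resize(s[130:250,200:500],None,fx=2.6,fy=2.6,interpolation=cv2.INTER_CUBIC)
b=cv2.resize(s[130:240,210:485],(780,288),interpolation=cv2.INTER_CUBIC)
cv2.imwrite('pics/z21.png',np.vstack([a[:300],b]))"
```

```text
t 58.95 tcp [ 459.9 -259.6  189.5] yaw 90.33 zax [ 0.0034 -0.0029 -1.    ] F [ 0.1  0.9 -0.9] gap 0.3
{'orange': (array([620.5,  15.7, 130.3,  60.7,   0.7], dtype=float32), array([315., 213.]))}
```

View pics/z21.png

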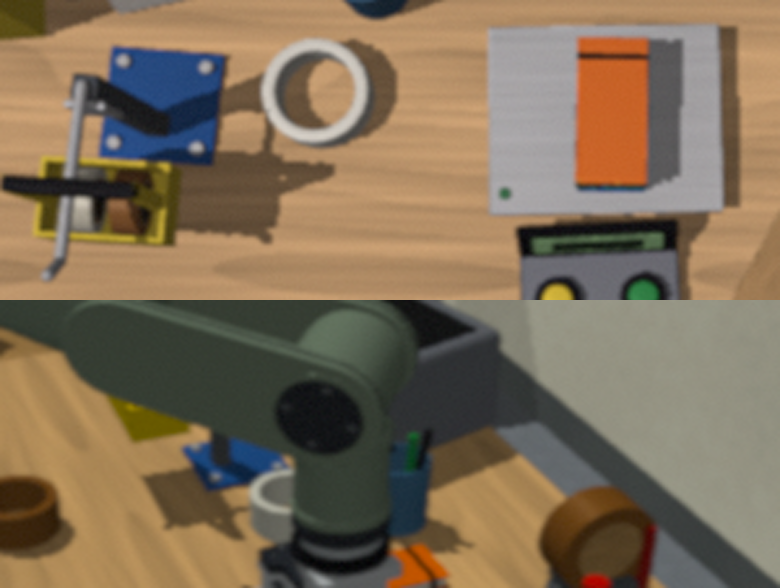

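```bash
python3 -c "
from station import manip
print(abs(manip.observe()['joint_velocities']).max()); print(manip.sign_off())"
```

```text
0.030744260868625074
the job is handed in; nothing more can be done
None
```

I finished the job and handed it in at about 59 s; sign-off gives no verdict, so the result is not confirmed.

**What I did:**
- I hung the caddy upright on the hook wire.
- I pressed ZERO twice with the scale empty. The second press was only to confirm the key's travel.
- I stacked the four notebooks present (blue, green, black, orange) on the scale platform. There was no red one on the bench.
- I pressed PRINT. The force on both keys rose to about 35 N at the end of their travel.

**What went wrong:** after I placed it, green was found about 24 mm aside on top of blue. I took this to be the random knock. I regripped it and set it back before adding black and orange.

**Last checks:**
- Orange, on top, was unmoved after PRINT at (620.5, 15.7) mm, turned 0.7°, and the last top picture showed the pile square.
- The lower books were last measured when each was on top: blue (620.6, 14.4) and green (621.4, 15.7). Black at (619.8, 15.5) is rougher, because its outline picked up the edges of the books below. All agree within about 2 mm.
- The pile lies about 8 mm from the platform centre.
- The caddy was still hanging in the last top picture. The arm hid both it and most of the pile in the last side picture.
- The other things looked unmoved in the pictures, but I did not measure them. The gripper touched nothing when I handed in.

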